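# Fit the light guide to the inspection torch and hold it to the valve's bore

### The job

Light up the bore of the ball valve in the vice for inspection: push the narrow-nosed light guide (not the round white diffuser) fully home onto the head of the torch while it stands in its dock, then draw the torch out of the dock, turn it level and bring the nose of the guide two or three centimetres in front of the valve port that faces the dock, in line with the bore so that it shines straight in. Finish while holding the torch still there in the air, the guide still fully on; do not bump the valve or the vice, and leave the other things where they are.

Things in the scene. Friction and masses are not known exactly. Their poses are not given: they have to be found in the camera images.
- dock: Grey charging dock, fixed: foot 92 x 130 x 16 mm; round barrel 48 mm across, socket 60 mm deep, leaning 35 degrees from upright to the dock's +y (roughly the robot's left). Origin: centre of the foot's underside; z up. Barrel axis (0, 0.574, 0.819) in the dock's frame, mouth at (0, 27, 79) mm.
- dock_seat (a point): The bottom of the dock's socket, on the barrel's axis: the torch's tail sits here. At (0, -0.0074, 0.0300) m in the dock's frame.
- torch: Dark metal torch, 165 mm, 160 g, loose in the dock's socket (0.8 mm play, so it leans 36 to 38 degrees), lamp end up. Origin: centre of the tail's end; z to the lamp. Along z: tube 28 mm across, 0 to 115 mm (lower 60 mm in the dock, grip at 65 to 108 mm); head 36 mm across up to a flat shoulder at 137 mm; aluminium spigot 24 mm across, 137 to 165 mm, its last 4 mm bevelled to 19 mm.
- spigot (a point): Centre of the lamp face at the end of the torch's spigot, 165 mm from the tail; z along the torch, out of the lamp. The torch's centre of mass lies about 85 mm from the tail.
- guide: Light guide, 40 g, standing mouth down on the pad. Origin: centre of the mouth; z to the nose. Outside 32 mm across from 0 to 46 mm, taper, clear nose 16 mm across from 64 to 80 mm. Hole 26 mm across, 30.5 mm deep. Fully home its rim rests on the torch's shoulder (origin at z = 137 mm in the torch's frame). Held on by fit and friction only; on a level torch its nose sags 3 to 8 mm.
- guide_tip (a point): End of the light guide's nose, on its axis, 80 mm from its mouth; z points out of the nose.
- diffuser: The torch's other push-on head, not wanted here: a white plastic diffuser, 40 mm in diameter, 41 mm high, rounded top, standing on the same pad 90 mm from the light guide; the two may stand either way round. Origin: centre of its underside.
- pad: Round black rubber pad, 138 mm in diameter, 8 mm thick, lying fixed on the bench. Origin: centre of its underside.
- vice: Small grey vice, fixed, foot 120 x 84 mm, 115 mm high, screw and tommy bar towards the robot (to -x, 115 mm out). Origin: underside of the foot, below the middle of the jaws; z up. It clamps a brass ball valve, 36 mm across, 62 mm long, bore along the vice's y, red lever on top 138 to 140 mm above the bench, lying towards +y.
- port (a point): Centre of the valve's open port that faces the dock (the vice's -y side), 110 mm above the bench, 6 mm outside the jaws. z points straight out of the port along the bore's axis (level); y is up.
- pen: Yellow marker pen lying on the bench, 135 x 19 mm, origin: middle of its underside. Bystander.
- nipple_a: Brass hose nipple lying on the bench, 52 x 27 x 24 mm, origin: middle of its underside. Bystander.
- nipple_b: Larger brass hose nipple lying on the bench, 59 x 31 x 27 mm, origin: middle of its underside. Bystander.
- tub: White lidded tub standing on the bench, 64 mm across, 66 mm high, origin: centre of its underside. Bystander.
- driver: Red screwdriver lying on the bench, 200 x 26 mm, origin: middle of its underside. Bystander.
There are look-alikes about, which are no part of the job. Of the things like the guide, leave any that is blue, turquoise or yellow; of the rest the smaller one is meant.

How it is judged (in metres and radians):
On the way, in this order (a step that is already met when the one before it is completed fails the run):
1. the light guide is fully home on the torch, the torch still seated in its dock (z of guide in the frame of torch between 0.133 and 0.141 m and x of guide in the frame of torch between -0.004 and 0.004 m and y of guide in the frame of torch between -0.004 and 0.004 m and angle between the z axis of guide and the z axis of torch, either way round below 0.15 rad and distance between torch and dock_seat below 0.008 m), for 0.2 s.
2. the torch is drawn clear out of the dock with the guide still fully on (z of guide in the frame of torch between 0.133 and 0.141 m and x of guide in the frame of torch between -0.004 and 0.004 m and y of guide in the frame of torch between -0.004 and 0.004 m and angle between the z axis of guide and the z axis of torch, either way round below 0.15 rad and z of torch in the frame of dock above 0.085 m and contact force between torch and dock below 0.2 N), for 0.1 s.
At the end, for the whole second after the job is handed in: The fingers hold the torch still in the air (tail over 60 mm, nose over 90 mm up), touching no dock, vice or valve; the guide is home on it within 4 mm; the torch is in line with the bore within 12 degrees, the nose 5 to 60 mm in front of the port and within 15 mm of the bore's axis (z of guide in the frame of torch between 0.133 and 0.141 m and x of guide in the frame of torch between -0.004 and 0.004 m and y of guide in the frame of torch between -0.004 and 0.004 m and angle between the z axis of guide and the z axis of torch, either way round below 0.15 rad and angle between the z axis of torch and the z axis of port, either way round below 0.21 rad and z of guide_tip in the frame of port between 0.005 and 0.06 m and x of guide_tip in the frame of port between -0.015 and 0.015 m and y of guide_tip in the frame of port between -0.015 and 0.015 m and height (world z) of torch above 0.06 m and height (world z) of guide_tip above 0.09 m and contact force between the fingers and torch above 2 N and contact force between torch and dock below 0.2 N and contact force between each of torch, guide and vice below 0.2 N and linear speed of torch below 0.03 m/s); the arm keeps its last pose, push and grip.
It fails at once if the vice or the valve in it is bumped or pushed by more than 8 N (contact force between anything else and vice above 8 N).
It fails at once if another thing (diffuser, pen, hose nipples, lidded tub, screwdriver) is moved by more than 30 mm (distance of any of diffuser, pen, nipple_a, nipple_b, tub, driver from where it was at the start of the episode above 0.03 m).
It also fails if it takes over 61 s, if anything falls off the work surface, if the arm or the gripper's body presses on something with over 40 N, if the wrist force passes 120 N, or if a joint passes its speed limit or range.

### The arm

A 7-joint arm with a two-finger parallel gripper is mounted at the origin on a cart in front of the work surface, level with it; the furniture and walls round the work are solid. World frame = base frame: x ahead of the robot, y to its left, z up, the work surface at z = 0. Lengths are in mm, angles in rad, forces in N, time in s.
With the tool pointing down it reaches from about 425 to 1025 mm from the base axis. Payload 3.6 kg.
Tool frame: the origin (TCP) lies midway between the tips of the shut fingers; the grasp point (between the pads) lies 19 mm behind it; z points along the fingers, x is the direction in which the jaws open and shut, and the axes are right-handed (so a half turn about z gives the same grasp; the last joint's range is limited). The gripper opens to 85 mm and grips with 20 to 120 N. Pads are 22 mm wide; open, the fingers measure 114 mm over their backs; the gripper's body (76 mm by 85 mm) begins 54 mm behind the grasp point. The pads swing forward as they close: fully open they stand 13 mm farther back than shut.
Start: joints at [1.204, 0.591, 0.048, 1.609, -0.033, 0.943, -0.034], TCP at [196.035, -697.997, 210.302] pointing down, gripper open.
Joint ranges: [-2.69, 2.69], [-0.47, 2.24], [-1.27, 1.36], [0.19, 2.51], [-1.53, 4.68], [0.08, 2.07], [-3.09, 3.09]. Speed limits (rad/s): [2.57, 2.57, 3.14, 3.14, 3.14, 3.14, 3.14].

### API

Orientations are given as a unit quaternion [w, x, y, z].
In Python, from station import env gives the robot as it stands.
- The arm moves only by the tool carry_out, never from a script. Its argument "steps" is a list of rows, each a list of 2 entries, a list of its own where there are three numbers: the shift along the tool's x, y, z in m, then the turn about the tool's z in degrees. In form: [[[tx, ty, tz], roll], ...]. A call has 1 to 10 rows; each row is the pose to reach, as a shift and turn from the pose commanded when the call began, along the tool's axes at that moment; what a row does not reach only later rows make up. A row lasts 1/8 s, in which the tool goes at most 62.5 mm and 10.7 degrees, less where a joint would pass 70% of its speed; a pose out of reach is approached as far as the arm can. A call with a gripper value outside its range is refused whole. "hand" is the finger opening in m, from 0 to 0.0854, set as the call begins (left out, the last holds). The fingers move at their own pace and stop on an object; "newtons" is the grip in N (left out, the last holds). Time passes only in rows, so rows that repeat a pose let the fingers close. It gives the time, the measured TCP pose, the force and the opening at its end, in the units of the state.
- env.observe(): the state, without advancing time (a new reading comes with each control period).
- env.read_camera(name): name is "scene" or "top" or "wrist"; returns a dict with "pixels" (384x512x3 uint8, red, green, blue), "fx", "fy", "cx", "cy" (pixels), "R" (3x3) and "t" (3): a world point X has camera coordinates R X + t; the wrist camera has in their place "tool_from_camera" (4x4, takes a point from camera to tool coordinates, whose origin is the TCP and whose axes are the tool frame's). Camera axes: x right, y down, z forward; pixel columns grow to the right and rows downward; lengths in mm; the calibration is good to about 2 mm. A picture is of the moment at which its call begins: read the wrist's pose just before it. There is no depth.
- env.hand_in(): hands the job in, once; it reports no verdict.
The state is a dict: "clock": time; "qpos": joint angles; "joint_vel": joint speeds; "joint_torque": joint torques, N m; "position": TCP position; "eef_rot": TCP orientation; "contact_force": force on the tool from outside, world axes, zero at the start; "wrist_torque": the same for the moment, N m; "width": finger opening in mm.
Only numpy, scipy, OpenCV 4.12 (cv2) and the standard library are available. Lean on these libraries where they do the work, as an engineer would, in place of code of your own. Each camera call takes 0.05 s, during which the arm holds its last target.

## Working session

There is one attempt and no reset: what is moved stays moved. The work goes in short steps, Python scripts to look and compute and a tool call to move; the robot and the scene stay as the last step left them, time stands still between calls to the robot, and variables do not carry over. Pictures are saved under pics/ and viewed, and the job is handed in when it is done.

Besides the shell and the picture viewer there is one more tool, called after "Call:" as name([rows], argument=value, ...), one row to a line, values as JSON. carry_out: Moves the arm, as the interface text tells. Its arguments: {"type":"object","properties":{"steps":{"type":"array","items":{"type":"array"}},"hand":{"type":"number"},"newtons":{"type":"number"}},"required":["steps"]}

```bash
ls; mkdir -p pics; python3 - <<'E'
from station import env
import cv2,pickle
o=env.observe();print(o)
for n in("scene","top","wrist"):
    c=env.read_camera(n);pickle.dump(c,open(f"{n}0.pkl","wb"))
    cv2.imwrite(f"pics/{n}0.png",c["pixels"][:,:,::-1])
    print(n,{k:v for k,v in c.items() if k!="pixels"})
E
```

```text
pics
{'clock': 0.0, 'qpos': array([ 1.20352068,  0.59209071,  0.04828574,  1.60983117, -0.03332651,
        0.94267813, -0.03369271]), 'joint_vel': array([ 0.00048665, -0.00014893, -0.00035515, -0.00045972, -0.0008477 ,
        0.00112332, -0.00085756]), 'joint_torque': array([ 4.65591972e-05, -5.48691773e+01,  1.54647969e+00, -1.98124820e+01,
        9.35381453e-03,  8.66406248e-03, -1.13987591e-05]), 'position': array([ 195.80201677, -697.15683534,  209.15777629]), 'eef_rot': array([-6.26924780e-04,  7.97009231e-01, -6.03966118e-01, -9.05455365e-04]), 'contact_force': array([-0.18681102, -0.37383445, -0.54458871]), 'wrist_torque': array([0.00314091, 0.03416449, 0.0078127 ]), 'width': 85.27125100492357}
scene {'fx': 474.3332007295819, 'fy': 474.3332007295819, 'cx': 257.52626505634527, 'cy': 199.28013430138589, 'R': array([[-0.90804858, -0.41885404,  0.00301172],
       [-0.26555491,  0.57011568, -0.77746299],
       [ 0.32392648, -0.70677394, -0.62892148]]), 't': array([ 474.73984936,  192.11376946, 1171.0874607 ])}
top {'fx': 461.79236708436815, 'fy': 461.79236708436815, 'cx': 258.8162265467707, 'cy': 185.42532601425899, 'R': array([[-1.46816559e-02, -9.99891794e-01,  9.21162884e-04],
       [-9.86899179e-01,  1.43428359e-02, -1.60699387e-01],
       [ 1.60668786e-01, -3.26842800e-03, -9.87002968e-01]]), 't': array([  47.9836606 ,  549.84100703, 1346.6572241 ])}
wrist {'fx': 343.55077441170215, 'fy': 343.55077441170215, 'cx': 254.39972416463462, 'cy': 191.2922338245893, 'tool_from_camera': array([[ 9.99999985e-01,  3.84232550e-06, -1.74948758e-04,
         1.88663920e-01],
       [ 5.06847131e-05,  9.50544575e-01,  3.10588166e-01,
        -7.96360215e+01],
       [ 1.67489974e-04, -3.10588170e-01,  9.50544560e-01,
        -1.63257731e+02],
       [ 0.00000000e+00,  0.00000000e+00,  0.00000000e+00,
         1.00000000e+00]])}
```

View pics/scene0.png

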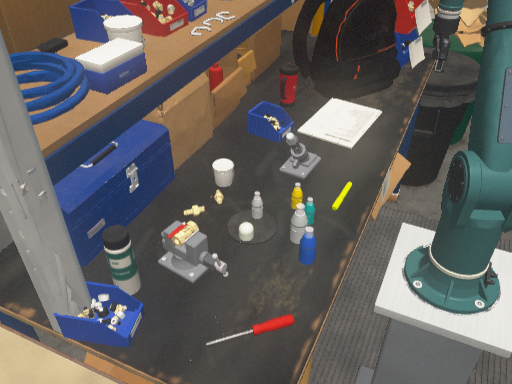

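View pics/top0.png

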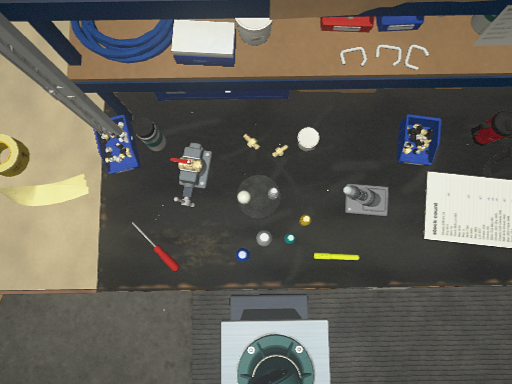

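View pics/wrist0.png

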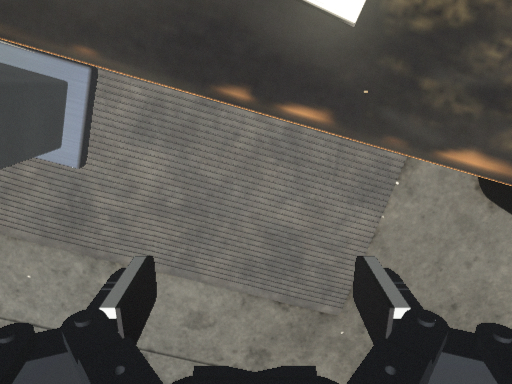

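Guide-like things in top view: silver-grey at (273,193) on the pad, a larger grey one at (264,239), teal at (290,239), blue at (242,255) and yellow at (305,220). The white dome at (243,197) is the diffuser. My choice is the smaller grey one on the pad. I'll check it in a close crop.

```bash
cat > h.py <<'E'
import numpy as np,cv2,pickle
from scipy.spatial.transform import Rotation as Ro
def L(n): return pickle.load(open(n+".pkl","rb"))
def proj(c,X):
    p=c["R"]@np.asarray(X,float)+c["t"]; return np.array([c["fx"]*p[0]/p[2]+c["cx"],c["fy"]*p[1]/p[2]+c["cy"]])
def ray(c,uv):
    d=np.array([(uv[0]-c["cx"])/c["fx"],(uv[1]-c["cy"])/c["fy"],1.]); return -c["R"].T@c["t"], c["R"].T@d
def plane(c,uv,z):
    o,d=ray(c,uv); return o+d*(z-o[2])/d[2]
def tri(obs):
    A=np.zeros((3,3));b=np.zeros(3)
    for c,uv in obs:
        o,d=ray(c,uv);d=d/np.linalg.norm(d);P=np.eye(3)-np.outer(d,d);A+=P;b+=P@o
    X=np.linalg.solve(A,b);return X,[np.round(proj(c,X)-uv,1) for c,uv in obs]
def rot(q): return Ro.from_quat([q[1],q[2],q[3],q[0]]).as_matrix()
def wcam(c,o):
    "give a wrist picture R,t in world"
    T=np.array(c["tool_from_camera"]);Rw=rot(o["eef_rot"]);R=Rw@T[:3,:3];p=Rw@T[:3,3]+o["position"]
    c=dict(c);c["R"]=R.T;c["t"]=-R.T@p;return c
def crop(c,x0,y0,w,h,s,name):
    im=c["pixels"][y0:y0+h,x0:x0+w,::-1];cv2.imwrite(name,cv2.resize(im,None,fx=s,fy=s,interpolation=cv2.INTER_CUBIC))
E
python3 - <<'E'
from h import *
crop(L("scene0"),140,120,200,150,4,"pics/s1.png")
crop(L("top0"),150,120,100,100,6,"pics/t1.png")
crop(L("top0"),230,120,165,120,4,"pics/t2.png")
E
```

```text
(no output)
```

View pics/s1.png

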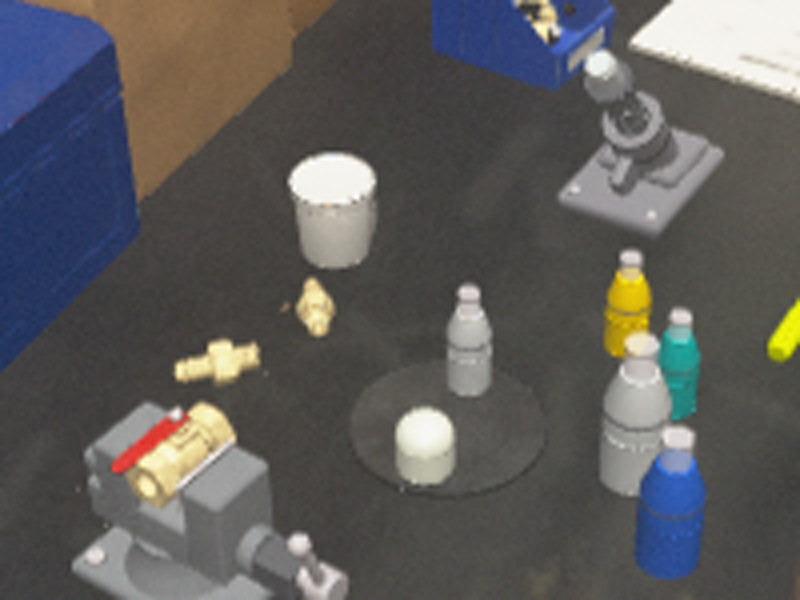

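View pics/t1.png

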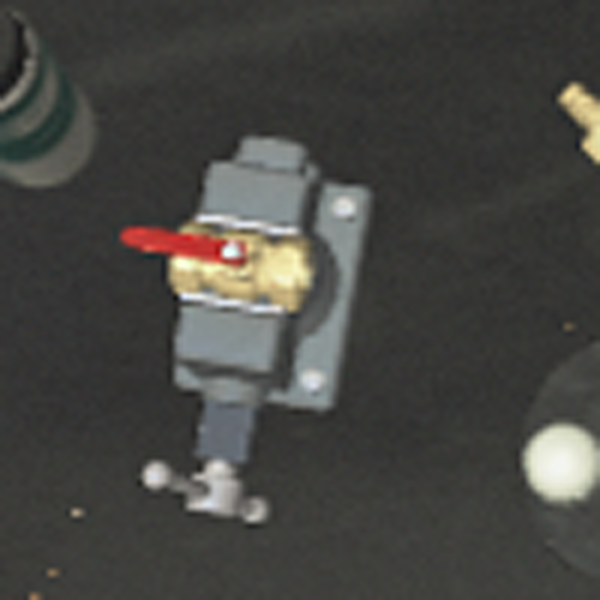

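View pics/t2.png

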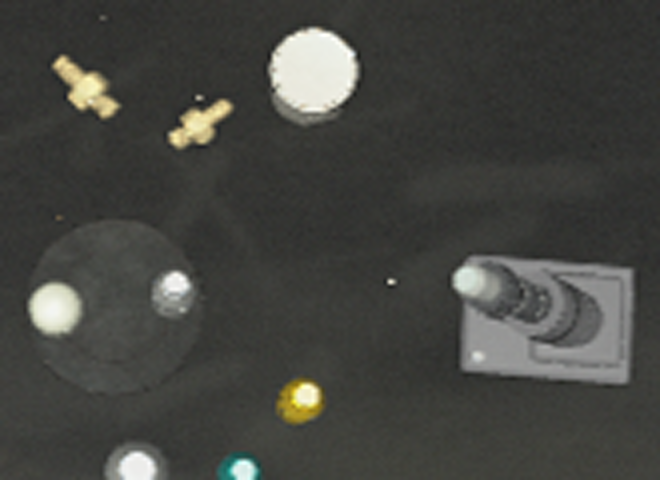

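The crop confirms it: (469,340) in the scene crop is the lone small grey guide on the pad beside the white diffuser. The bigger grey one at (635,420) stands off the pad. Now measuring.

```bash
python3 - <<'E'
from h import *
s=L("scene0");t=L("top0")
S=lambda x,y:np.array([140+(x+.5)/4-.5,120+(y+.5)/4-.5])
T2=lambda x,y:np.array([230+(x+.5)/4-.5,120+(y+.5)/4-.5])
T1=lambda x,y:np.array([150+(x+.5)/6-.5,120+(y+.5)/6-.5])
np.set_printoptions(precision=1,suppress=True)
print("nose",tri([(s,S(469,290)),(t,T2(176,281))]), plane(t,T2(176,281),88),plane(s,S(469,290),88))
print("guide bottom centre scene",plane(s,S(469,387),8), "top pad centre",plane(t,T2(116,307),8))
print("diff",plane(t,T2(55,307),40))
print("lamp",tri([(s,S(602,63)),(t,T2(466,281))]))
c=[plane(t,T2(*p),16) for p in [(470,257),(633,268),(630,384),(461,372)]];print("foot",c,np.mean(c,0))
for a,b in((0,1),(3,2)): d=c[a]-c[b];print("yaw",np.degrees(np.arctan2(-d[0],d[1])),np.linalg.norm(d))
for a,b in((0,3),(1,2)): d=c[a]-c[b];print("yaw",np.degrees(np.arctan2(d[1],d[0])),np.linalg.norm(d))
print("vice foot",plane(t,T1(372,186),12),plane(t,T1(333,410),12),"brass dock end",plane(t,T1(311,272),120),"far",plane(t,T1(170,262),120))
print("lever",plane(t,T1(232,249),139),plane(t,T1(130,236),139))
E
```

```text
nose (array([528.1,  -3.2,  89.7]), [array([-0.5, -0.1]), array([0.2, 0.5])]) [529.6  -2.8  88. ] [527.5  -5.4  88. ]
guide bottom centre scene [523.8   2.3   8. ] top pad centre [522.3  40.9   8. ]
diff [518.5  86.9  40. ]
lamp (array([ 513.4, -199.7,  164. ]), [array([-0.6, -0.1]), array([0.2, 0.6])])
foot [array([ 556. , -231.9,   16. ]), array([ 545.6, -356.8,   16. ]), array([ 456.3, -349.2,   16. ]), array([ 467.4, -221. ,   16. ])] [ 506.3 -289.7   16. ]
yaw -4.753558083794724 125.32932133179955
yaw -4.919674462128478 128.64867564088735
yaw -7.002430768625545 89.29516904441536
yaw -4.87195042835134 89.59957366715668
vice foot [668.1 185.7  12. ] [550.4 205.5  12. ] brass dock end [600.1 203.9 120. ] far [606.  271.3 120. ]
lever [607.8 238.8 139. ] [614.7 287.  139. ]
```

```bash
cat >> h.py <<'E'
def shift(o,X,yaw=None,cmd=None):
    "shift (m) in tool axes and roll (deg) from commanded position to world X (mm)"
    R=rot(o["eef_rot"]);d=R.T@(np.array(X,float)-(o["position"] if cmd is None else cmd))
    y0=np.degrees(np.arctan2(R[1,0],R[0,0]))
    print("shift",np.round(d/1000,4),"yaw now",round(y0,2),"roll",None if yaw is None else round(y0-yaw,2))
E
cat > go.py <<'E'
import sys
from station import env
from h import *
a=[float(v) for v in sys.argv[1:]]
o=env.observe();print("t",o["clock"],"pos",o["position"].round(1),"F",o["contact_force"].round(1),"w",round(o["width"],1))
if a: shift(o,a[:3],a[3] if len(a)>3 else None)
E
python3 go.py 528 -3 200 -5
```

```text
t 0.15 pos [ 195.9 -697.3  209.4] F [ 0.1 -0.4  0.5] w 85.3
shift [-0.5786 -0.5076  0.0103] yaw now -74.31 roll -69.31
```

Call:
carry_out([
  [[-0.045,-0.04,0],-9],
  [[-0.09,-0.079,0],-18],
  [[-0.135,-0.118,0],-27],
  [[-0.18,-0.158,0],-36],
  [[-0.225,-0.197,0],-45],
  [[-0.27,-0.237,0],-54],
  [[-0.315,-0.276,0],-63],
  [[-0.36,-0.316,0],-69.3],
  [[-0.405,-0.355,0],-69.3],
  [[-0.45,-0.395,0.0],-69.3],
], hand=0.0854, newtons=20)

```text
clock: 1.4
position: [455.1, -156.4, 210.4]
eef_rot: [0.0, 0.999, -0.044, 0.0]
contact_force: [0.9, 0.1, -0.3]
width: 85.4
```

```bash
python3 go.py 528 -3 200 -5
```

```text
t 1.4 pos [ 455.1 -156.4  210.4] F [ 0.9  0.1 -0.3] w 85.4
shift [ 0.0591 -0.1593  0.0103] yaw now -5.05 roll -0.05
```

Call:
carry_out([
  [[0.02,-0.053,0.003],0],
  [[0.04,-0.106,0.007],0],
  [[0.059,-0.159,0.01],0],
  [[0.059,-0.159,0.01],0],
])

```text
clock: 1.9
position: [529.3, 1.5, 200.6]
eef_rot: [-0.002, 0.999, -0.039, 0.001]
contact_force: [0.3, -0.4, -0.9]
width: 85.4
```

```bash
cat > look.py <<'E'
import sys,pickle
from station import env
from h import *
for n in sys.argv[2:]:
    o=env.observe();c=env.read_camera(n)
    if n=="wrist": c=wcam(c,o)
    k=n+sys.argv[1];pickle.dump(c,open(k+".pkl","wb"));cv2.imwrite(f"pics/{k}.png",c["pixels"][:,:,::-1])
E
python3 go.py; python3 look.py 1 wrist
```

```text
t 1.9 pos [529.3   1.5 200.6] F [ 0.3 -0.4 -0.9] w 85.4
```

View pics/wrist1.png

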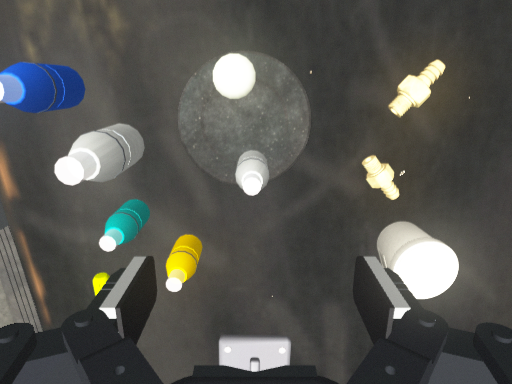

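```bash
python3 - <<'E'
from h import *
np.set_printoptions(precision=1,suppress=True)
c=L("wrist1");s=L("scene0");t=L("top0")
print(plane(c,(252,185),88), plane(c,(252.5,160),54),plane(c,(235,75),45))
print(tri([(c,(252,185)),(s,(257,192.2)),(t,(273.6,189.9))]))
print("pad",plane(c,(244,119),8))
o,d=ray(c,(252,185));print("cam",o)
E
python3 go.py
```

```text
[527.1  -3.   88. ] [528.5  10.7  54. ] [519.1  86.   45. ]
(array([527.5,  -2.8,  89.8]), [array([0.5, 0.4]), array([-0.5, -0.1]), array([0.1, 0.6])])
pad [522.4  43.6   8. ]
cam [535.   80.2 364.1]
t 1.95 pos [527.8  -2.  200.2] F [ 0.  -1.2  0.9] w 85.2
```

```bash
python3 go.py 527.3 -3 28 -5
```

```text
t 1.95 pos [527.8  -2.  200.2] F [ 0.  -1.2  0.9] w 85.2
shift [-0.0004  0.0012  0.1722] yaw now -4.71 roll 0.29
```

Call:
carry_out([
  [[-0.0005,0,0.05],0],
  [[-0.0005,0,0.1],0],
  [[-0.0005,0,0.15],0],
  [[-0.0005,0,0.172],0],
  [[-0.0005,0,0.172],0],
])

```text
clock: 2.58
position: [524.7, -6.6, 26.8]
eef_rot: [0.001, 0.999, -0.045, -0.002]
contact_force: [-0.2, -1.1, 0.9]
width: 85.5
```

Call:
carry_out([
  [[0,0,0],0],
  [[0,0,0],0],
  [[0,0,0],0],
  [[0,0,0],0],
  [[0,0,0],0],
], hand=0.02, newtons=20)

```text
clock: 3.2
position: [527.5, -4.8, 29.3]
eef_rot: [0.0, 0.999, -0.044, 0.001]
contact_force: [-0.7, -0.5, 6.1]
width: 30.2
```

```bash
python3 go.py; python3 look.py 2 wrist scene; python3 -c "
from h import *
crop(L('scene2'),160,100,160,120,5,'pics/s2.png')"
```

```text
t 3.2 pos [527.5  -4.8  29.3] F [-0.7 -0.5  6.1] w 30.2
```

View pics/wrist2.png

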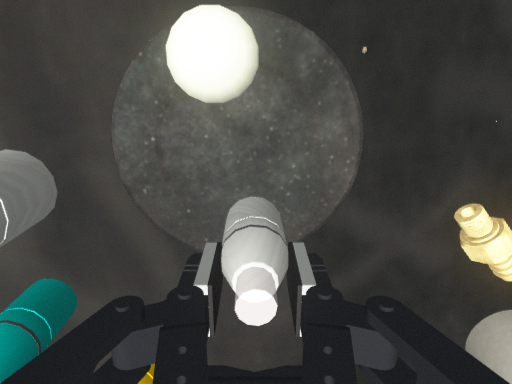

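View pics/s2.png

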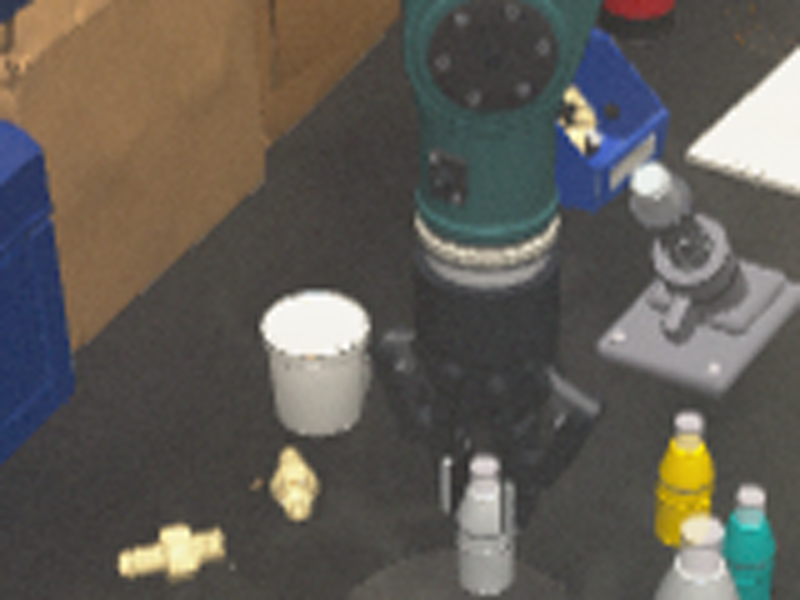

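Call:
carry_out([
  [[0,-0.0036,-0.0005],0],
  [[0,-0.0072,-0.001],0],
  [[0,-0.011,-0.0015],0],
  [[0,-0.0146,-0.0018],0],
  [[0,-0.018,-0.0015],0],
])

```text
clock: 3.92
position: [529.3, 12.6, 31.0]
eef_rot: [0.001, 0.999, -0.044, 0.001]
contact_force: [-0.7, -1.0, 8.4]
width: 30.3
```

```bash
python3 go.py; python3 look.py 3 wrist scene; python3 -c "
from h import *
crop(L('scene3'),200,140,120,100,6,'pics/s3.png')"
```

```text
t 3.925 pos [529.3  12.6  31. ] F [-0.7 -1.   8.4] w 30.3
```

View pics/wrist3.png

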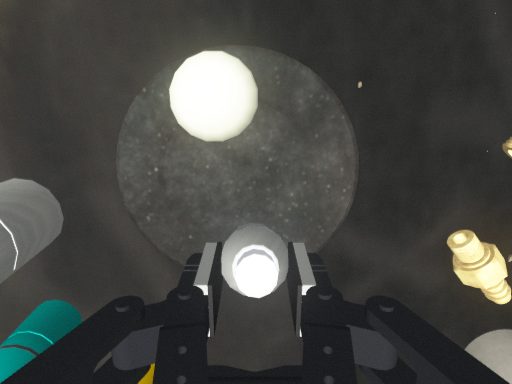

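View pics/s3.png

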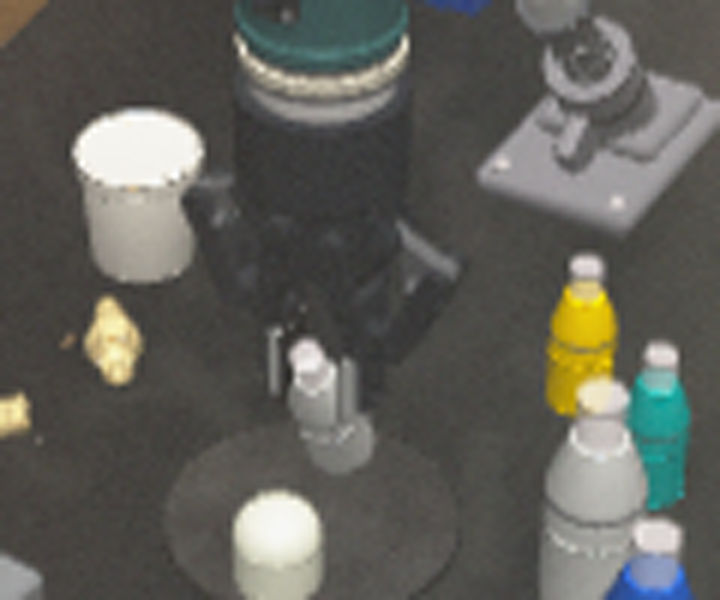

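Call:
carry_out([
  [[0,-0.0035,0.0003],0],
  [[0,-0.007,0.0008],0],
  [[0,-0.0105,0.0012],0],
  [[0,-0.0105,0.0012],0],
])

```text
clock: 4.53
position: [530.0, 24.2, 29.1]
eef_rot: [-0.0, 0.999, -0.043, 0.001]
contact_force: [-0.6, -0.5, 6.0]
width: 30.6
```

```bash
python3 go.py; python3 look.py 4 wrist scene; python3 -c "
from h import *
crop(L('scene4'),200,140,120,100,6,'pics/s4.png')"
```

```text
t 4.525 pos [530.   24.2  29.1] F [-0.6 -0.5  6. ] w 30.6
```

View pics/wrist4.png

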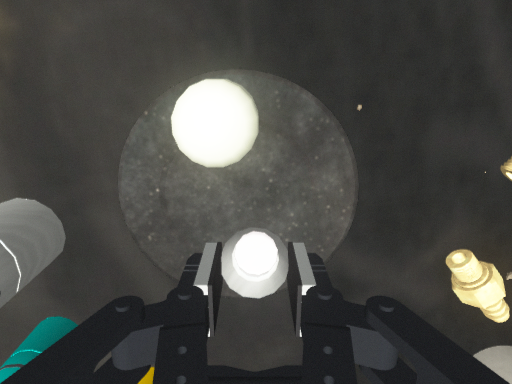

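View pics/s4.png

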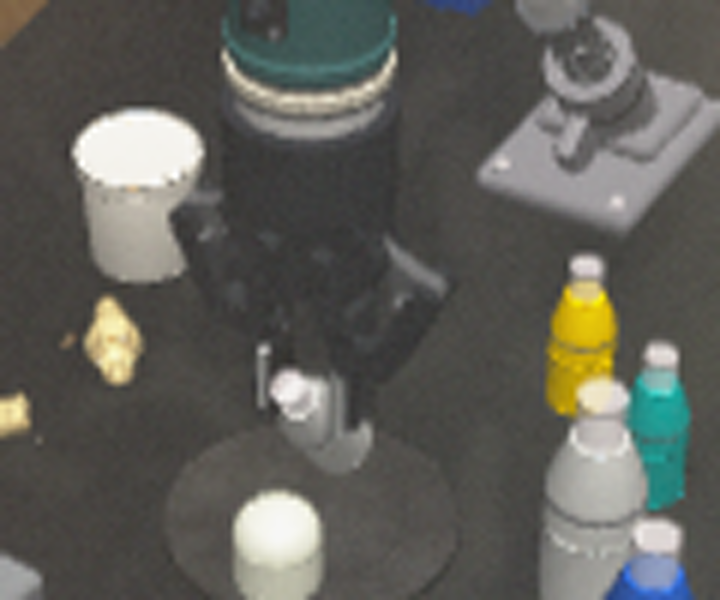

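```bash
python3 - <<'E'
from h import *
np.set_printoptions(precision=1,suppress=True)
c=L("wrist4");s=L("scene4")
N,r=tri([(c,(255,253)),(s,(200+(290.5)/6-.5,140+387/6-.5))]);print(N,r)
tcp=np.array([530,24.2,29.1])
# grasp at tcp+19 z ; nose minus grasp
v=N-(tcp+[0,0,19]);print(v,np.degrees(np.arctan2(v[1],v[2])),np.linalg.norm(v))
E
```

```text
[531.6  43.4  81. ] [array([-0.6,  0.8]), array([-0.1,  0.1])]
[ 1.6 19.2 32.9] 30.248468703196576 38.070271881293884
```

```bash
python3 go.py 520 -130 235 -4.8
```

```text
t 4.625 pos [530.   24.1  29.1] F [ 0.1 -0.7  5.6] w 30.4
shift [ 0.0038  0.1542 -0.206 ] yaw now -5.0 roll -0.2
```

Call:
carry_out([
  [[0,0,-0.03],0],
  [[0,0,-0.08],0],
  [[0,0.02,-0.13],0],
  [[0.001,0.06,-0.17],0],
  [[0.002,0.1,-0.206],0],
  [[0.004,0.154,-0.206],0],
  [[0.004,0.154,-0.206],0],
  [[0.004,0.154,-0.206],0],
])

```text
clock: 5.62
position: [519.0, -129.7, 233.9]
eef_rot: [-0.0, 0.999, -0.044, -0.001]
contact_force: [-0.8, 1.4, -0.7]
width: 30.3
```

```bash
python3 go.py; python3 look.py 5 wrist scene top; python3 -c "
from h import *
crop(L('scene5'),200,60,130,100,6,'pics/s5.png')
crop(L('top5'),290,140,130,100,6,'pics/t5.png')"
```

```text
t 5.625 pos [ 519.  -129.7  233.9] F [-0.8  1.4 -0.7] w 30.3
```

View pics/wrist5.png

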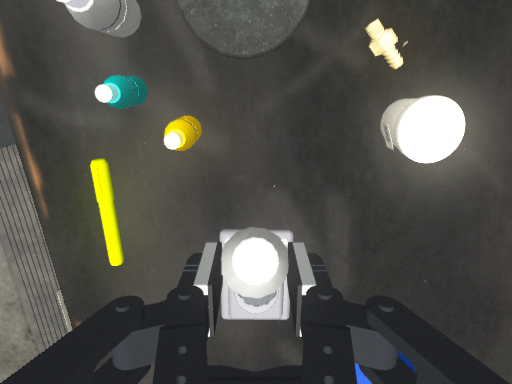

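View pics/s5.png

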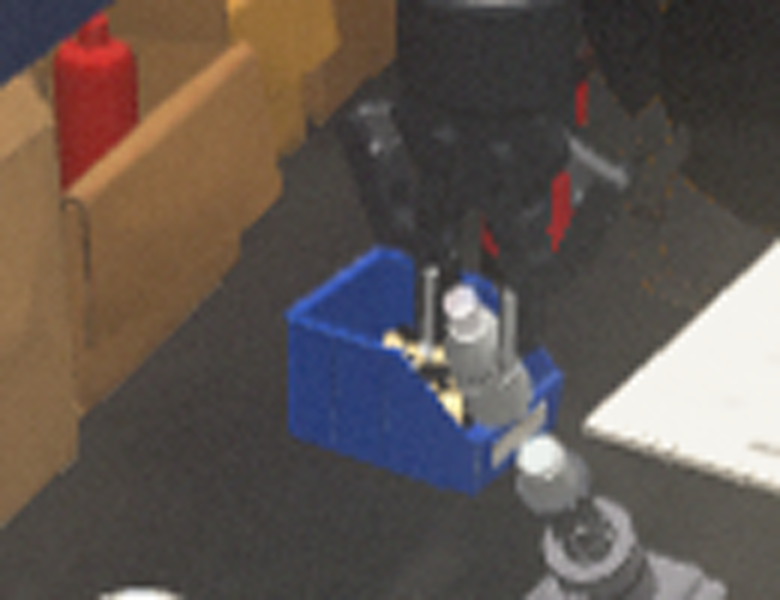

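View pics/t5.png

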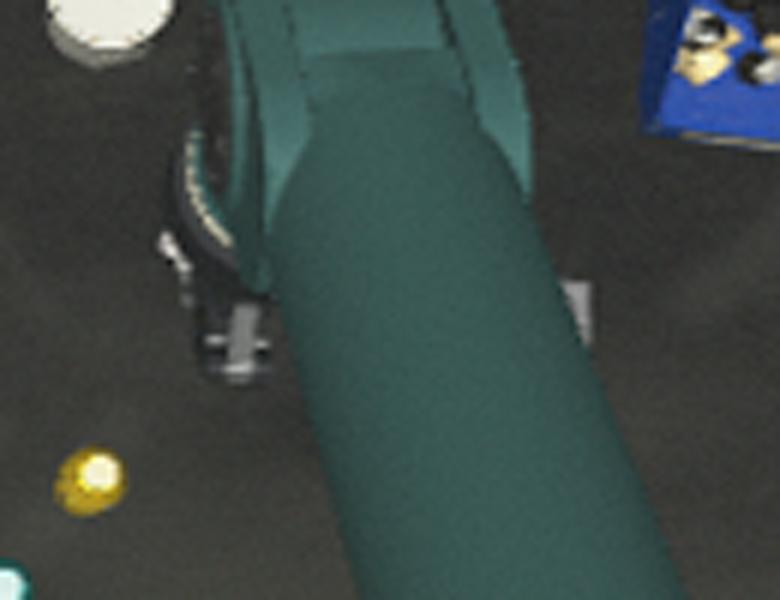

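```bash
python3 - <<'E'
from h import *
np.set_printoptions(precision=1,suppress=True)
s=L("scene5");w=L("wrist5")
C=lambda X:(proj(s,X)-[200,60]+.5)*6-.5
P=np.array([513.4,-199.9,162.5]);a=np.array([.05,.6,.799])
G=np.array([519,-129.7,233.9+19])
for th in (32,37):
    b=np.array([.083*np.sin(np.radians(th)),np.sin(np.radians(th)),np.cos(np.radians(th))])
    print(th,"nose",C(G+39*b),proj(w,G+39*b),"mouth",C(G-41*b),proj(w,G-41*b))
print("lamp",C(P),proj(w,P),"shoulder",C(P-28*a), "mouth dock",C(P-105*a))
print("wrist spot nose ray: lamp plane",plane(w,(258,300),150))
E
python3 -c "
from h import *
crop(L('wrist5'),190,210,130,130,6,'pics/w5.png')"
```

```text
32 nose [459.1 307.5] [253.9 250.3] mouth [498.1 400.7] [254.6 260.7]
37 nose [456.  314.2] [253.9 240.9] mouth [501.2 394. ] [254.7 266.9]
lamp [539.5 456.7] [255.3 280.1] shoulder [552.7 480.2] mouth dock [586.8 540.8]
wrist spot nose ray: lamp plane [ 513.3 -227.2  150. ]
```

View pics/w5.png

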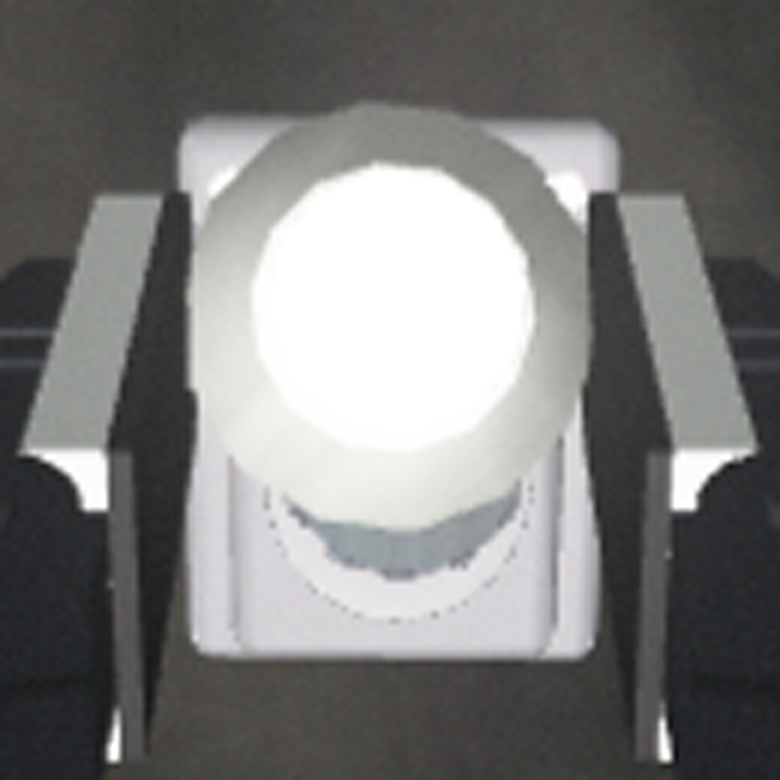

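```bash
python3 go.py 515.4 -176.2 187 -4.8
```

```text
t 5.775 pos [ 519.6 -128.2  234.1] F [0.5 0.1 0.1] w 30.0
shift [-0.0001  0.0482  0.0471] yaw now -4.85 roll -0.05
```

Call:
carry_out([
  [[0,0.012,0.012],0],
  [[0,0.024,0.024],0],
  [[0,0.036,0.036],0],
  [[0,0.0475,0.047],0],
  [[0,0.0475,0.047],0],
])

```text
clock: 6.4
position: [514.5, -178.8, 186.2]
eef_rot: [-0.0, 0.999, -0.045, -0.001]
contact_force: [0.6, 0.3, -0.8]
width: 30.4
```

```bash
python3 go.py; python3 look.py 6 wrist scene; python3 -c "
from h import *
crop(L('scene6'),230,80,100,75,8,'pics/s6.png')"
```

```text
t 6.4 pos [ 514.5 -178.8  186.2] F [ 0.6  0.3 -0.8] w 30.4
```

View pics/s6.png

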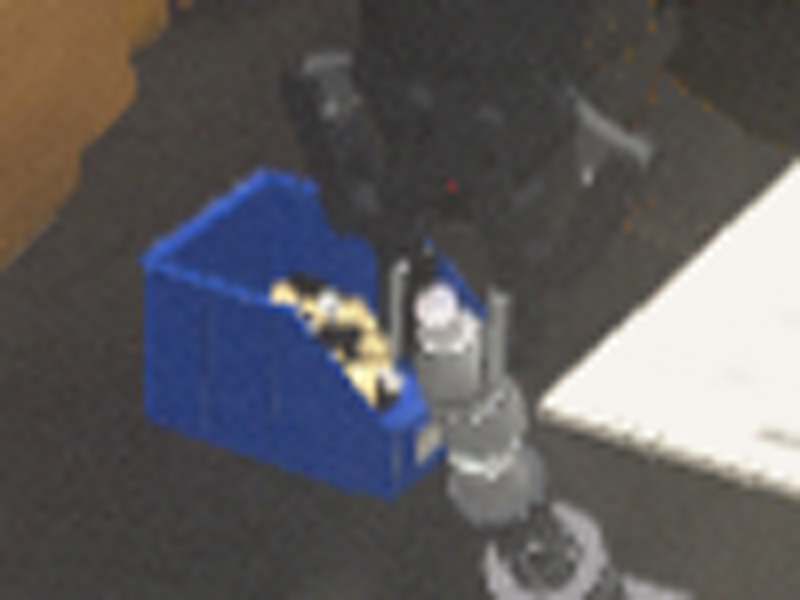

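View pics/wrist6.png

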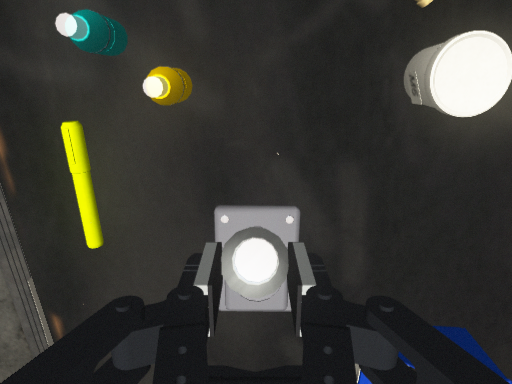

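Call:
carry_out([
  [[0,0.002,0.0028],0],
  [[0,0.004,0.0055],0],
  [[0,0.006,0.0083],0],
  [[0,0.008,0.012],0],
  [[0,0.009,0.0145],0],
  [[0,0.009,0.0145],0],
])

```text
clock: 7.25
position: [514.4, -186.4, 172.6]
eef_rot: [-0.0, 0.999, -0.044, -0.001]
contact_force: [0.3, 1.0, -1.0]
width: 30.2
```

```bash
python3 go.py; python3 look.py 7 wrist scene; python3 -c "
from h import *
crop(L('scene7'),230,80,100,75,8,'pics/s7.png')"
```

```text
t 7.25 pos [ 514.4 -186.4  172.6] F [ 0.3  1.  -1. ] w 30.2
```

View pics/s7.png

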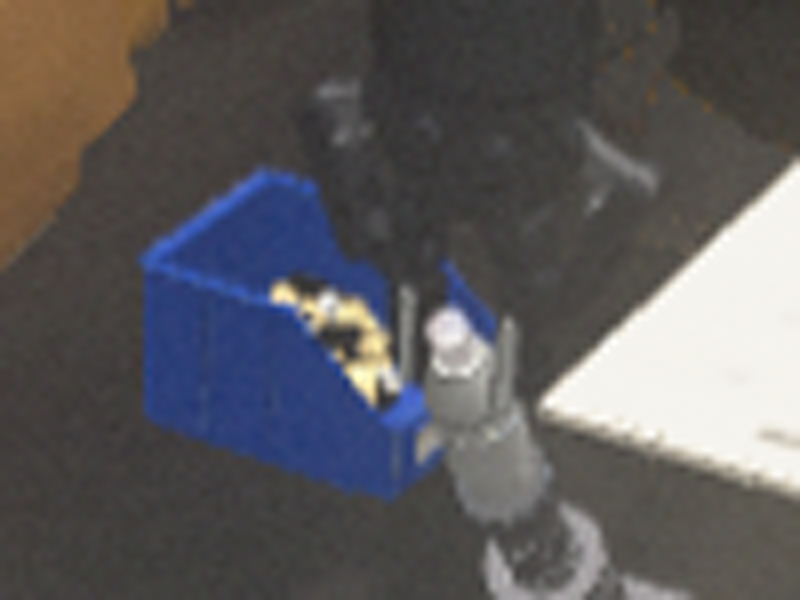

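Call:
carry_out([
  [[0,0.0012,0.0036],0],
  [[0,0.0024,0.0072],0],
  [[0,0.0037,0.0108],0],
  [[0,0.005,0.0144],0],
  [[0,0.0062,0.018],0],
  [[0,0.0062,0.018],0],
])

```text
clock: 8.1
position: [514.4, -192.6, 154.9]
eef_rot: [0.0, 0.999, -0.044, -0.0]
contact_force: [0.4, -0.2, 0.2]
width: 30.0
```

```bash
python3 go.py; python3 look.py 8 wrist scene; python3 -c "
from h import *
crop(L('scene8'),230,80,100,75,8,'pics/s8.png')"
```

```text
t 8.1 pos [ 514.4 -192.6  154.9] F [ 0.4 -0.2  0.2] w 30.0
```

View pics/s8.png

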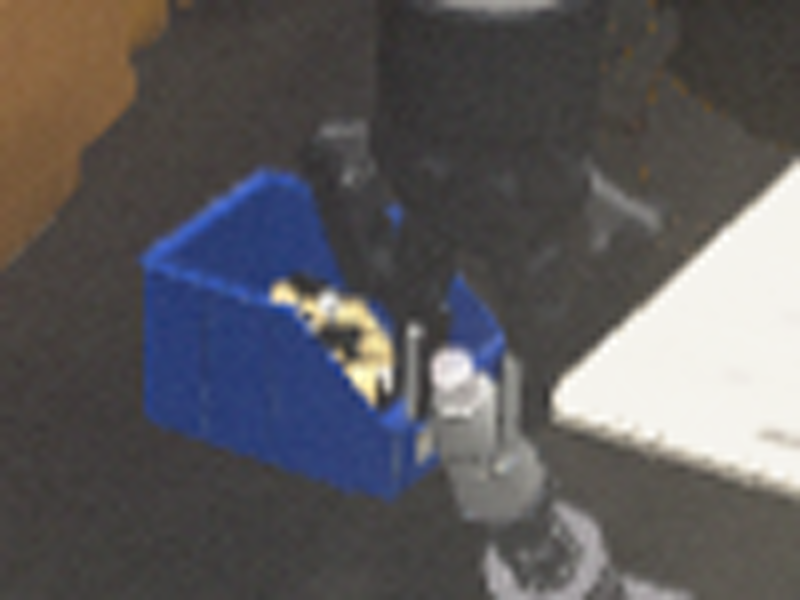

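View pics/wrist8.png

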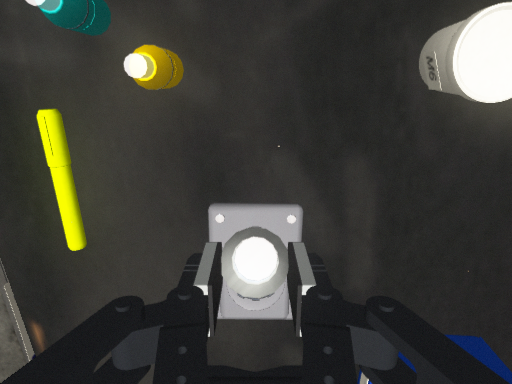

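Call:
carry_out([
  [[0,0.0006,0.0008],0],
  [[0,0.0012,0.0016],0],
  [[0,0.0018,0.0024],0],
  [[0,0.0024,0.0032],0],
  [[0,0.0024,0.0032],0],
])

```text
clock: 8.82
position: [515.9, -192.8, 153.0]
eef_rot: [-0.001, 0.999, -0.043, 0.002]
contact_force: [0.4, 6.5, 7.7]
width: 30.2
```

```bash
python3 go.py
```

```text
t 8.825 pos [ 515.9 -192.8  153. ] F [0.4 6.5 7.7] w 30.2
```

Call:
carry_out([
  [[0,0.0006,0.0008],0],
  [[0,0.0012,0.0016],0],
  [[0,0.0018,0.0024],0],
  [[0,0.0018,0.0024],0],
])

```text
clock: 9.32
position: [517.1, -191.9, 151.9]
eef_rot: [-0.002, 0.999, -0.042, 0.002]
contact_force: [0.2, 9.7, 14.9]
width: 30.2
```

```bash
python3 go.py; python3 look.py 9 wrist scene; python3 -c "
from h import *
crop(L('scene9'),270,110,60,45,13,'pics/s9.png')"
```

```text
t 9.325 pos [ 517.1 -191.9  151.9] F [ 0.2  9.7 14.9] w 30.2
```

View pics/s9.png

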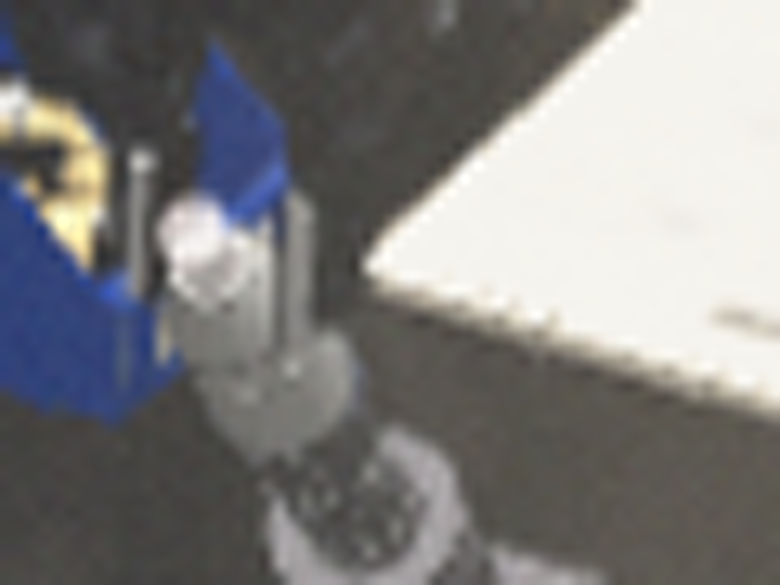

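Call:
carry_out([
  [[0,0,0],0],
  [[0,0,0],0],
  [[0,0,0],0],
  [[0,0.0,-0.03],0],
  [[0,0.0,-0.07],0],
  [[0,0.03,-0.1],0],
  [[0,0.06,-0.1],0],
  [[0,0.06,-0.1],0],
], hand=0.06)

```text
clock: 10.42
position: [507.5, -260.2, 249.3]
eef_rot: [0.001, 0.999, -0.047, -0.0]
contact_force: [0.1, -0.2, -0.0]
width: 59.9
```

```bash
python3 go.py; python3 look.py 10 wrist scene top; python3 -c "
from h import *
crop(L('scene10'),260,100,70,60,11,'pics/s10.png')
crop(L('top10'),320,160,80,60,10,'pics/t10.png')"
```

```text
t 10.425 pos [ 507.5 -260.2  249.3] F [ 0.1 -0.2 -0. ] w 59.9
```

View pics/s10.png

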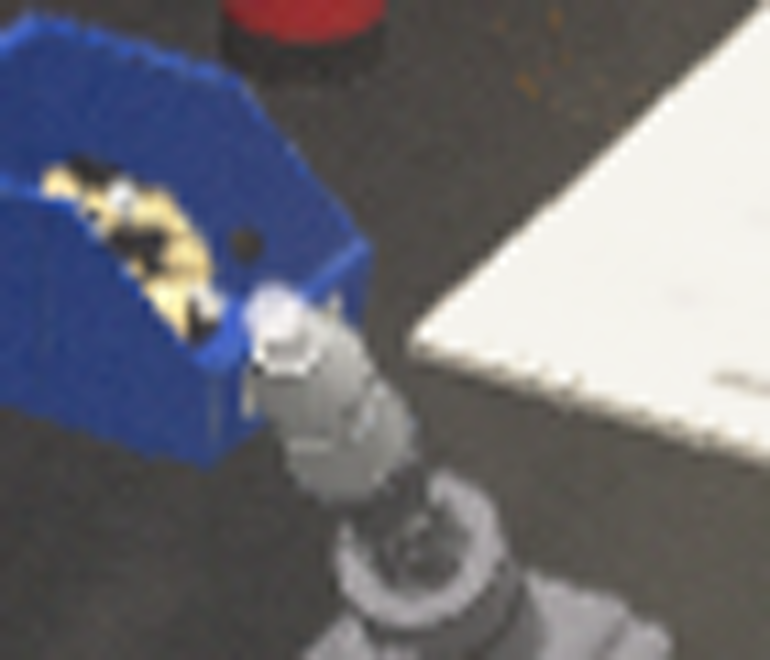

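View pics/t10.png

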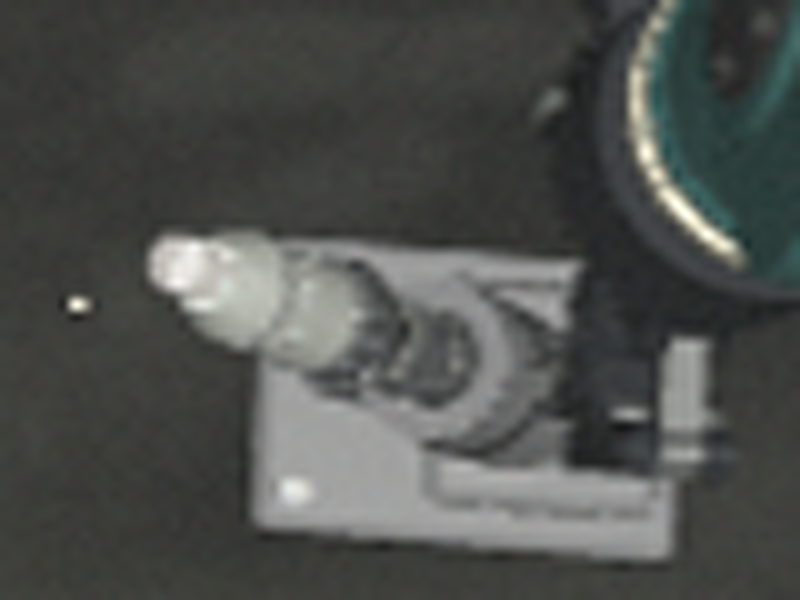

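View pics/wrist10.png

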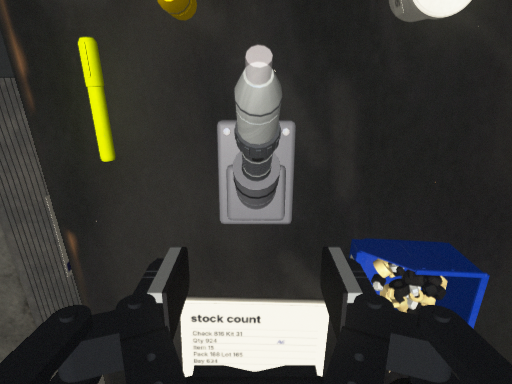

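The guide stands coaxial on the torch: wrist nose at (259,53), knurled head at (257,146), dock mouth at (256,170). Checking the nose distance numerically.

```bash
python3 - <<'E'
from h import *
np.set_printoptions(precision=1,suppress=True)
s=L("scene10");w=L("wrist10");t=L("top10")
N,r=tri([(w,(259,53)),(s,(260+273.5/11-.5,100+312.5/11-.5)),(t,(320+178/10-.5,160+264/10-.5))]);print("nose",N,r)
P=np.array([513.4,-199.9,162.5]);a=np.array([.05,.6,.799])
print("to lamp",np.linalg.norm(N-P),(N-P)/np.linalg.norm(N-P),"expected",P+52*a)
seat=np.array([506.3,-289.7,0])+np.array([-7.4*.083,-7.4,30]);v=N-seat;print("seat-nose",np.linalg.norm(v),v/np.linalg.norm(v))
for z in (60,115,137,183,217): print(z,proj(w,seat+z*v/np.linalg.norm(v)))
E
python3 -c "
from h import *
crop(L('wrist10'),205,30,110,110,7,'pics/w10.png')
crop(L('wrist10'),205,120,110,110,7,'pics/w10b.png')"
```

```text
nose [ 519.  -168.   204.4] [array([0.6, 0.9]), array([-0.3, -0.1]), array([-0.1,  0.4])]
to lamp 52.972398534851955 [0.1 0.6 0.8] expected [ 516.  -168.7  204. ]
seat-nose 217.40558510419729 [0.1 0.6 0.8]
60 [256.5 163.7]
115 [257.2 138.2]
137 [257.6 125.2]
183 [258.6  90.3]
217 [259.6  54.4]
```

View pics/w10.png

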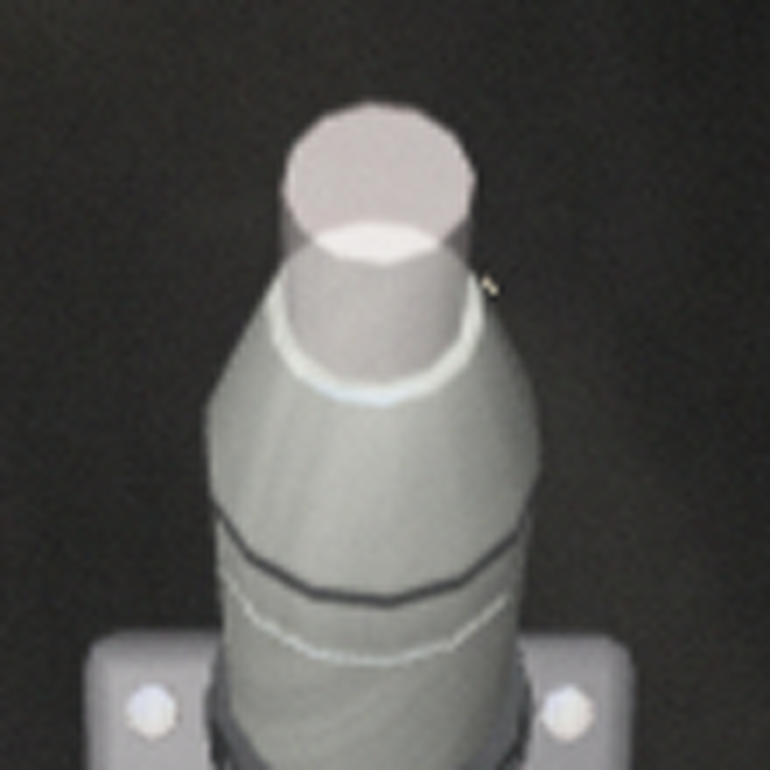

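View pics/w10b.png

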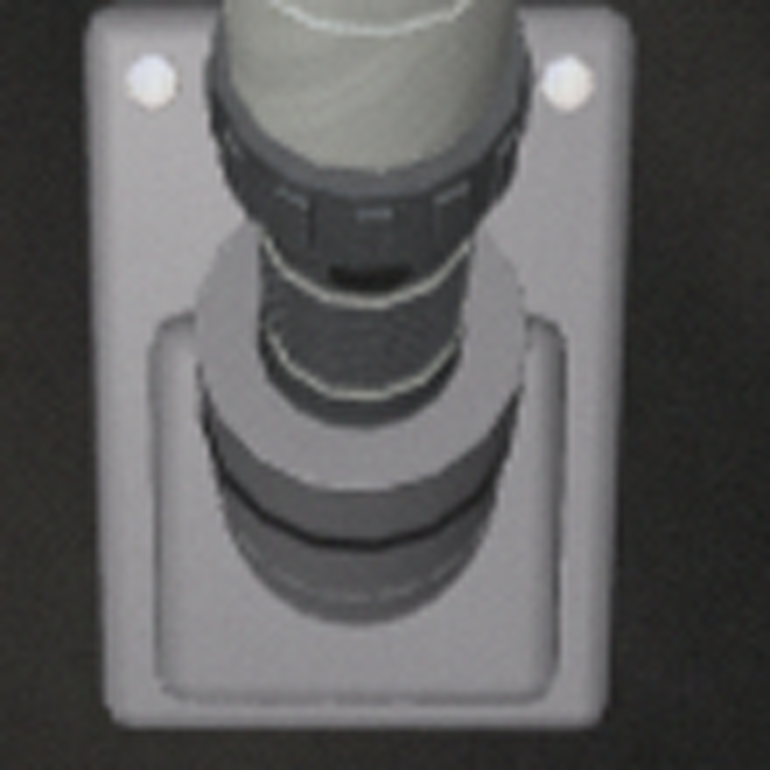

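```bash
python3 go.py 512.6 -226.3 118 -5.2
```

```text
t 10.575 pos [ 508.3 -255.4  248.8] F [ 0.9 -0.2 -0.5] w 60.1
shift [ 0.002  -0.0292  0.1308] yaw now -4.98 roll 0.22
```

Call:
carry_out([
  [[0.001,-0.0292,0.02],0],
  [[0.001,-0.0292,0.06],0],
  [[0.001,-0.0292,0.09],0],
  [[0.001,-0.0292,0.108],0],
  [[0.001,-0.0292,0.114],0],
  [[0.001,-0.0292,0.118],0],
  [[0.001,-0.0292,0.118],0],
])

```text
clock: 11.45
position: [512.8, -227.6, 132.1]
eef_rot: [0.0, 0.999, -0.044, 0.001]
contact_force: [0.1, 0.0, -0.1]
width: 60.3
```

```bash
python3 go.py 512.6 -226.3 118;python3 go.py; python3 look.py 11 wrist scene
```

```text
t 11.45 pos [ 512.8 -227.6  132.1] F [ 0.1  0.  -0.1] w 60.3
shift [-0.0004 -0.0013  0.0141] yaw now -5.02 roll None
t 11.45 pos [ 512.8 -227.6  132.1] F [ 0.1  0.  -0.1] w 60.3
```

View pics/wrist11.png

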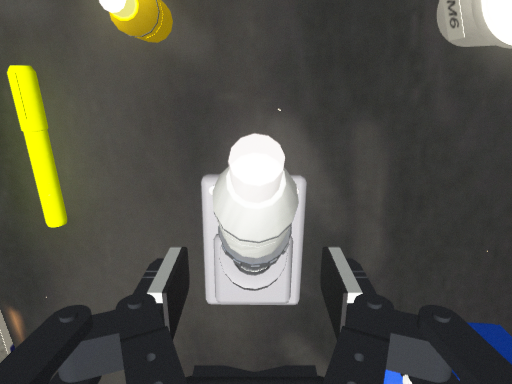

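Call:
carry_out([
  [[0,-0.001,0.005],0],
  [[0,-0.001,0.009],0],
  [[0,-0.001,0.013],0],
  [[0,-0.001,0.013],0],
])

```text
clock: 12.05
position: [512.0, -226.3, 118.0]
eef_rot: [-0.0, 0.999, -0.044, -0.0]
contact_force: [0.7, -0.6, -0.4]
width: 59.8
```

```bash
python3 go.py
```

```text
t 12.05 pos [ 512.  -226.3  118. ] F [ 0.7 -0.6 -0.4] w 59.8
```

Call:
carry_out([
  [[0,0,0],0],
  [[0,0,0],0],
  [[0,0,0],0],
  [[0,0,0],0],
], hand=0.02, newtons=30)

```text
clock: 12.55
position: [512.6, -226.4, 118.7]
eef_rot: [0.0, 0.999, -0.044, 0.0]
contact_force: [-0.8, 0.9, 1.6]
width: 31.6
```

```bash
python3 go.py; python3 look.py 12 wrist scene;  python3 -c "
from h import *
crop(L('scene12'),230,80,100,75,8,'pics/s12.png')"
```

```text
t 12.55 pos [ 512.6 -226.4  118.7] F [-0.8  0.9  1.6] w 31.6
```

View pics/wrist12.png

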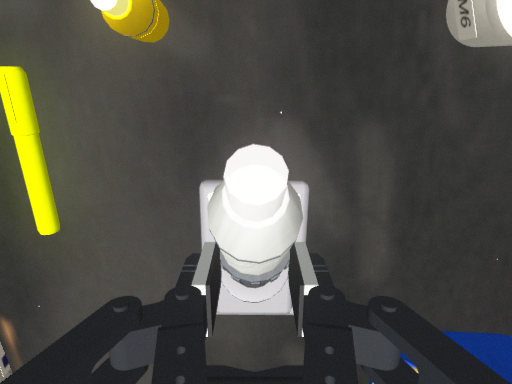

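View pics/s12.png

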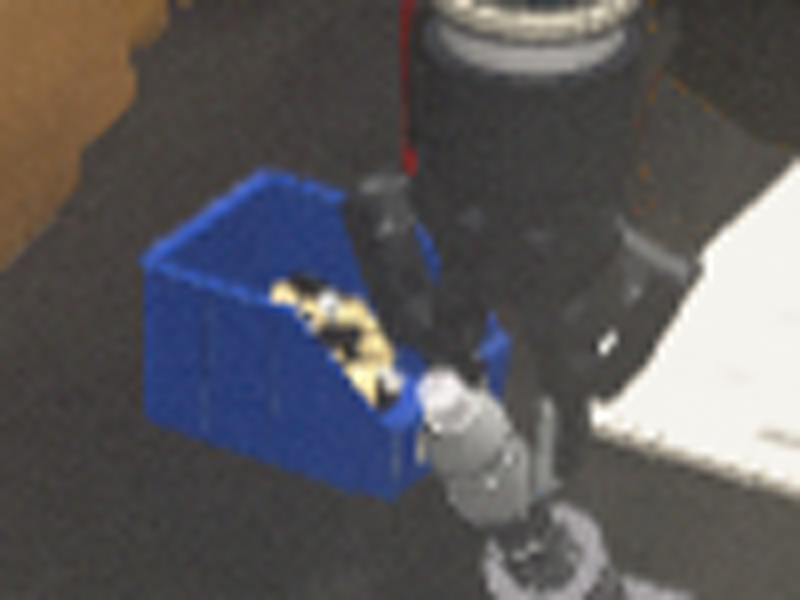

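Call:
carry_out([
  [[0,0,0],0],
  [[0,0,0.002],0],
  [[0,0,0.004],0],
  [[0,0,0.007],0],
  [[0,0,0.007],0],
], hand=0.05)

```text
clock: 13.28
position: [512.1, -226.4, 111.1]
eef_rot: [-0.0, 0.999, -0.044, -0.0]
contact_force: [-0.1, -0.3, 0.2]
width: 50.1
```

```bash
python3 go.py
```

```text
t 13.275 pos [ 512.1 -226.4  111.1] F [-0.1 -0.3  0.2] w 50.1
```

Call:
carry_out([
  [[0,0,0],0],
  [[0,0,0],0],
  [[0,0,0],0],
  [[0,0,0],0],
], hand=0.02, newtons=30)

```text
clock: 13.78
position: [512.5, -226.4, 111.6]
eef_rot: [0.0, 0.999, -0.044, 0.0]
contact_force: [-0.5, -0.2, 1.2]
width: 34.4
```

```bash
python3 go.py; python3 look.py 13 wrist scene;  python3 -c "
from h import *
crop(L('scene13'),250,90,80,60,10,'pics/s13.png')
crop(L('wrist13'),180,130,150,150,5,'pics/w13.png')"
```

```text
t 13.775 pos [ 512.5 -226.4  111.6] F [-0.5 -0.2  1.2] w 34.4
```

View pics/w13.png

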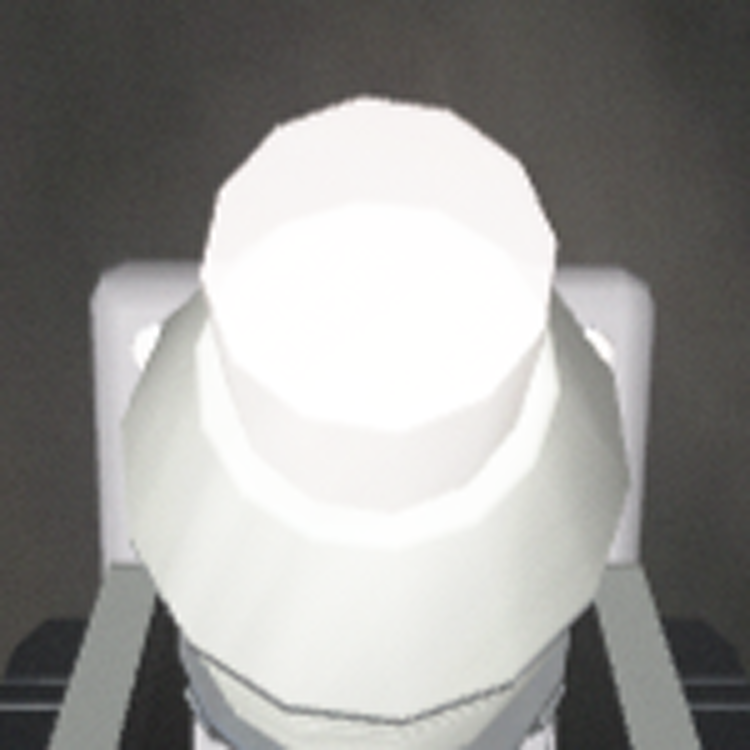

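View pics/s13.png

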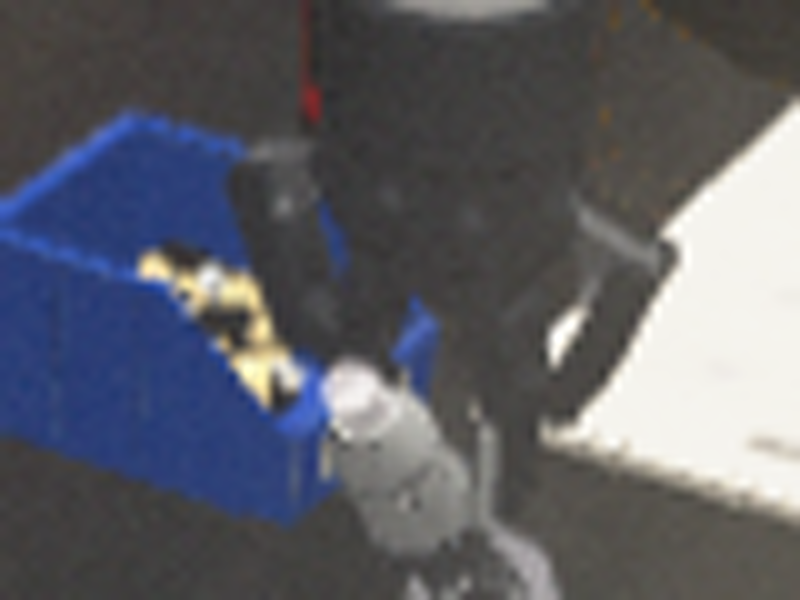

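Call:
carry_out([
  [[0,-0.0036,-0.0048],0],
  [[0,-0.0108,-0.0144],0],
  [[0,-0.018,-0.024],0],
  [[0,-0.0252,-0.0337],0],
  [[0,-0.0324,-0.0433],0],
  [[0,-0.0396,-0.053],0],
  [[0,-0.0468,-0.0626],0],
  [[0,-0.052,-0.072],0],
  [[0,-0.052,-0.075],0],
  [[0,-0.052,-0.075],0],
], newtons=50)

```text
clock: 15.12
position: [516.9, -175.0, 186.7]
eef_rot: [0.0, 0.999, -0.044, 0.0]
contact_force: [0.2, 0.0, -2.3]
width: 33.0
```

```bash
python3 go.py; python3 look.py 14 wrist scene top;  python3 -c "
from h import *
crop(L('scene14'),230,70,120,100,6,'pics/s14.png')
crop(L('top14'),300,140,110,80,7,'pics/t14.png')"
```

```text
t 15.125 pos [ 516.9 -175.   186.7] F [ 0.2  0.  -2.3] w 33.0
```

View pics/s14.png

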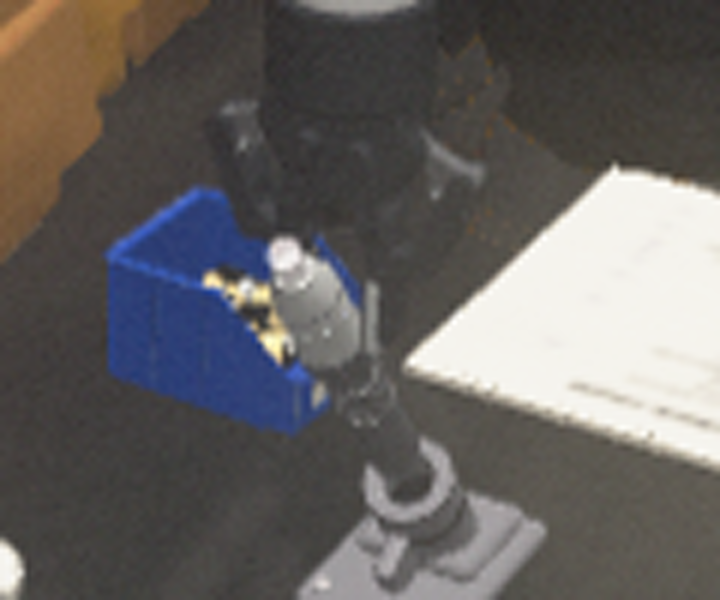

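View pics/wrist14.png

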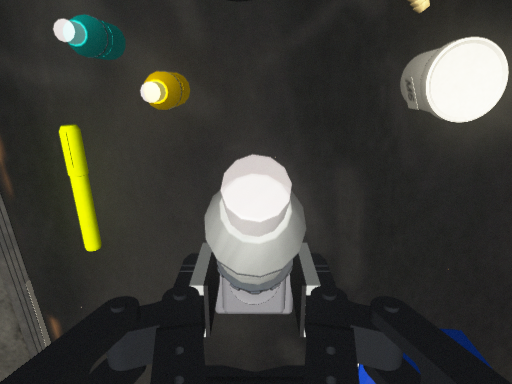

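View pics/t14.png

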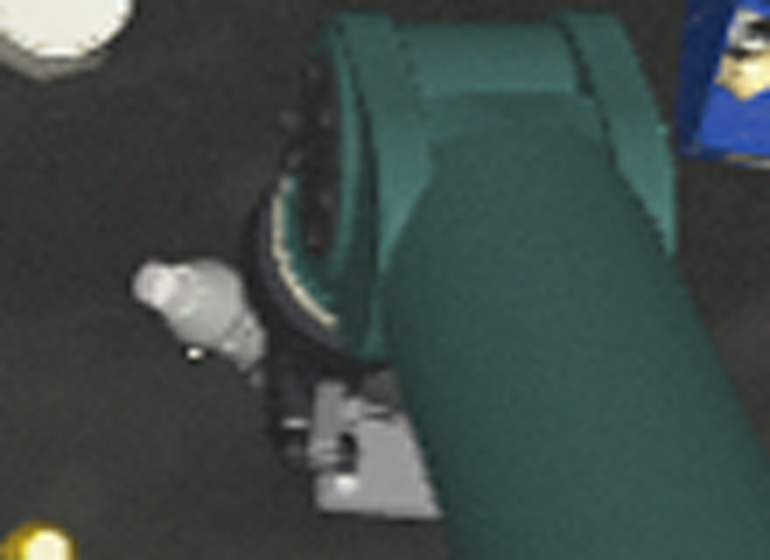

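```bash
python3 - <<'E'
from h import *
np.set_printoptions(precision=1,suppress=True)
s=L("scene14");w=L("wrist14");t=L("top14")
N,r=tri([(w,(256.5,189)),(s,(230+285/6-.5,70+254/6-.5)),(t,(300+152/7-.5,140+281/7-.5))]);print("nose",N,r)
tcp=np.array([516.5,-174.8,186.5]);print(N-tcp, "before",np.array([519,-168,204.4])-[512.3,-226.4,111.4])
E
python3 go.py
```

```text
nose [ 522.8 -117.   279.3] [array([ 1.8, -5.6]), array([-0.5, -0.2]), array([0.6, 0.7])]
[ 6.3 57.8 92.8] before [ 6.7 58.4 93. ]
t 15.275 pos [ 516.5 -175.   186.1] F [-0.3 -0.6 -1.8] w 33.2
```

Call:
carry_out([
  [[0,0,-0.006],0],
  [[0,0.003,-0.012],0],
  [[0,0.015,-0.012],0],
  [[0,0.03,-0.012],0],
  [[0,0.045,-0.012],0],
  [[0,0.058,-0.012],0],
  [[0,0.064,-0.008],0],
  [[0,0.064,0.003],0],
  [[0,0.064,0.012],0],
  [[0,0.064,0.012],0],
])

```text
clock: 16.52
position: [510.5, -237.3, 173.2]
eef_rot: [-0.001, 0.999, -0.043, -0.001]
contact_force: [0.0, -0.1, -2.4]
width: 33.4
```

```bash
python3 go.py; python3 look.py 15 wrist scene;  python3 -c "
from h import *
crop(L('scene15'),230,70,120,100,6,'pics/s15.png')"
```

```text
t 16.525 pos [ 510.5 -237.3  173.2] F [ 0.  -0.1 -2.4] w 33.4
```

View pics/s15.png

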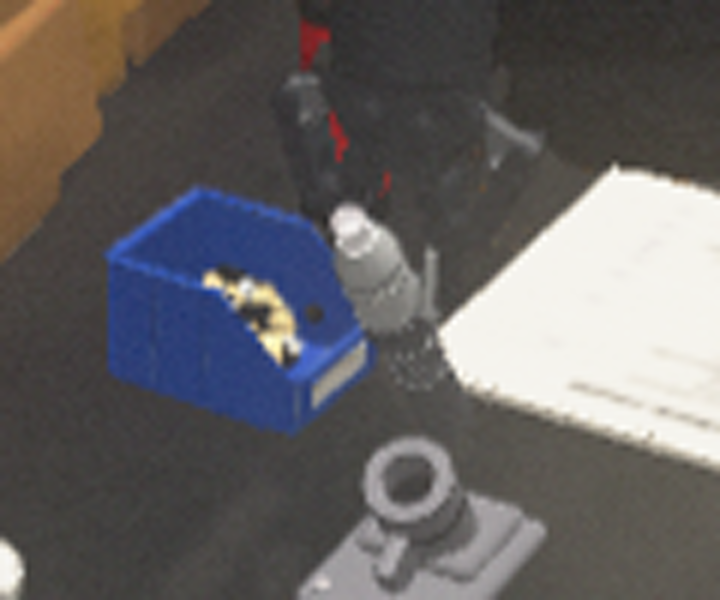

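View pics/wrist15.png

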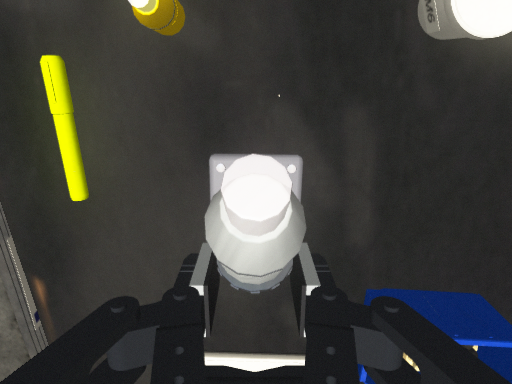

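Call:
carry_out([
  [[0,-0.0025,0.003],0],
  [[0,-0.0049,0.0059],0],
  [[0,-0.0082,0.008],0],
  [[0,-0.0115,0.0101],0],
  [[0,-0.0147,0.0123],0],
  [[0,-0.0178,0.0144],0],
  [[0,-0.0215,0.0175],0],
  [[0,-0.025,0.0205],0],
  [[0,-0.0285,0.0238],0],
  [[0,-0.0318,0.0272],0],
], newtons=30)

```text
clock: 17.88
position: [514.2, -206.5, 147.1]
eef_rot: [-0.0, 0.999, -0.044, 0.0]
contact_force: [-0.0, -1.3, -0.0]
width: 33.2
```

```bash
python3 go.py; python3 look.py 16 wrist scene;  python3 -c "
from h import *
crop(L('scene16'),230,70,120,100,6,'pics/s16.png')"
```

```text
t 17.875 pos [ 514.2 -206.5  147.1] F [-0.  -1.3 -0. ] w 33.2
```

View pics/s16.png

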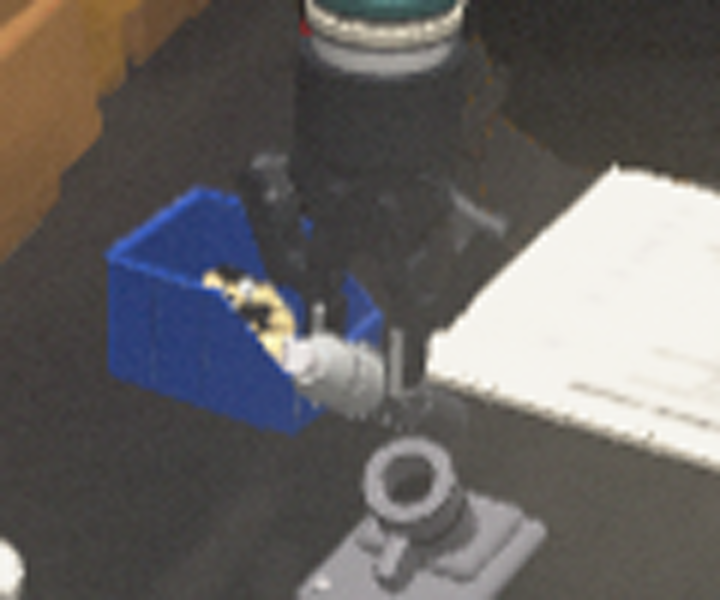

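View pics/wrist16.png

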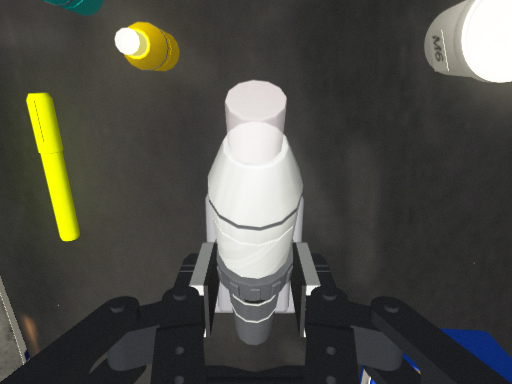

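```bash
cat > tilt.py <<'E'
import sys
from h import *
# nose pixel in wrist pic -> tilt, torch pivots about grip (tool y -4, z -20), nose 91 mm away
def tilt(w,uv,T):
    best=[]
    for th in np.arange(30,110,.5):
        r=np.radians(th);p=np.array([0,-4-91*np.sin(r),-20-91*np.cos(r)])  # tool frame
        q=T[:3,:3].T@(p-T[:3,3]);row=w["fy"]*q[1]/q[2]+w["cy"];best.append((abs(row-uv[1]),th,w["fx"]*q[0]/q[2]+w["cx"]))
    return min(best)
k,u,v=sys.argv[1],float(sys.argv[2]),float(sys.argv[3])
w=L(k);print(tilt(w,(u,v),np.array(w["tool_from_camera"])))
E
python3 tilt.py wrist14 256 189; python3 tilt.py wrist16 256 101
```

```text
(np.float64(0.7795442739789564), np.float64(36.0), np.float64(254.68413297019785))
(np.float64(0.9731650558661471), np.float64(51.0), np.float64(254.62681084250727))
```

Call:
carry_out([
  [[0,-0.003,0.0036],0],
  [[0,-0.006,0.0073],0],
  [[0,-0.0088,0.0112],0],
  [[0,-0.0114,0.0151],0],
  [[0,-0.0138,0.0192],0],
  [[0,-0.0161,0.0234],0],
  [[0,-0.0182,0.0277],0],
  [[0,-0.0202,0.032],0],
  [[0,-0.0202,0.032],0],
])

```text
clock: 19.1
position: [515.8, -186.3, 114.9]
eef_rot: [-0.0, 0.999, -0.043, -0.0]
contact_force: [-0.4, 0.8, 0.8]
width: 33.3
```

```bash
python3 go.py; python3 look.py 17 wrist scene;  python3 -c "
from h import *
crop(L('scene17'),230,70,120,100,6,'pics/s17.png')"
```

```text
t 19.1 pos [ 515.8 -186.3  114.9] F [-0.4  0.8  0.8] w 33.3
```

View pics/s17.png

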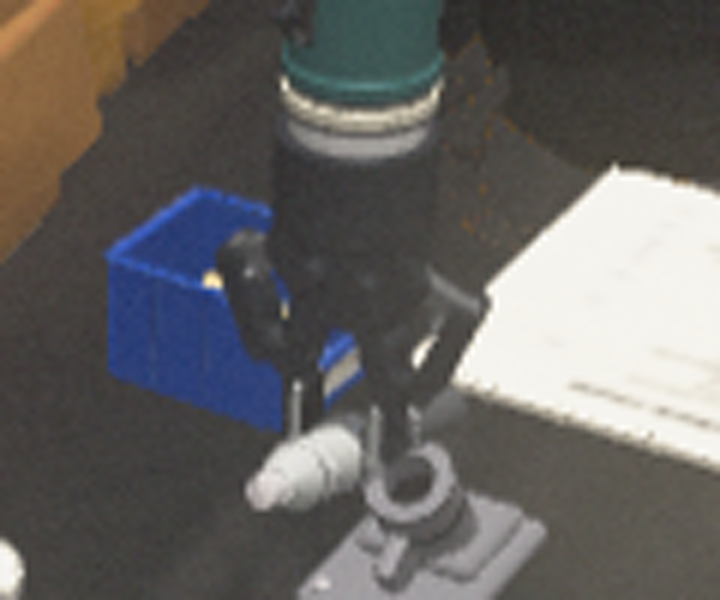

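View pics/wrist17.png

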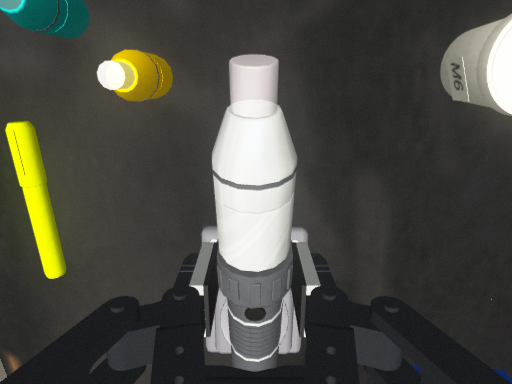

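```bash
python3 tilt.py wrist17 254 61;python3 - <<'E'
from h import *
np.set_printoptions(precision=1,suppress=True)
w=L("wrist17");s=L("scene17")
N,r=tri([(w,(254,61)),(s,(230+258/6-.5,70+497/6-.5))]);print(N,r,N-[515.7,-186.2,115])
E
```

```text
(np.float64(0.3850837415719468), np.float64(62.0), np.float64(254.58362130041684))
[ 523.7 -101.3  160.8] [array([ 2. , -1.1]), array([0.3, 0. ])] [ 8.  84.9 45.8]
```

Call:
carry_out([
  [[0,-0.0017,0.0045],0],
  [[0,-0.0032,0.009],0],
  [[0,-0.0045,0.0136],0],
  [[0,-0.0057,0.0182],0],
  [[0,-0.0063,0.021],0],
  [[0,-0.0067,0.0237],0],
  [[0,-0.0067,0.0237],0],
])

```text
clock: 20.08
position: [516.5, -179.8, 91.4]
eef_rot: [-0.0, 0.999, -0.044, -0.0]
contact_force: [-0.2, 0.2, 1.7]
width: 33.3
```

```bash
python3 go.py; python3 look.py 18 wrist scene top;  python3 -c "
from h import *
crop(L('scene18'),230,70,120,100,6,'pics/s18.png')"
```

```text
t 20.075 pos [ 516.5 -179.8   91.4] F [-0.2  0.2  1.7] w 33.3
```

View pics/s18.png

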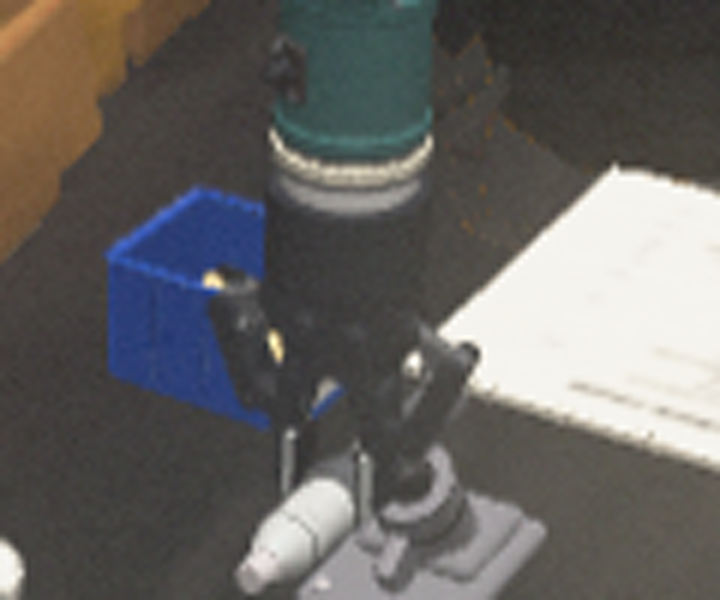

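View pics/wrist18.png

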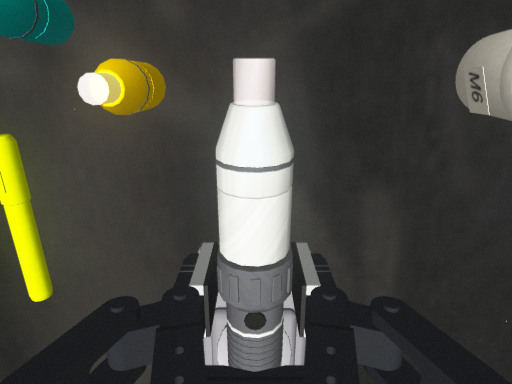

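```bash
python3 - <<'E'
from h import *
np.set_printoptions(precision=1,suppress=True)
w=L("wrist18");s=L("scene18");t=L("top18")
for sc in ((246,574),(250,580)):
    N,r=tri([(w,(254,62)),(s,(230+sc[0]/6-.5,70+sc[1]/6-.5))]);d=N-[516.4,-179.8,91.4]-np.array([.3,4,20]);print(N,r,d,np.degrees(np.arctan2(d[1],d[2])))
crop(t,270,150,140,90,5,"pics/t18.png")
E
```

```text
[525.  -94.1 121.8] [array([ 3.4, -1.8]), array([0.5, 0. ])] [ 8.3 81.7 10.4] 82.75202833136885
[524.1 -94.4 118.5] [array([ 0.9, -0.5]), array([0.1, 0. ])] [ 7.4 81.4  7.1] 84.98229505927867
```

View pics/t18.png

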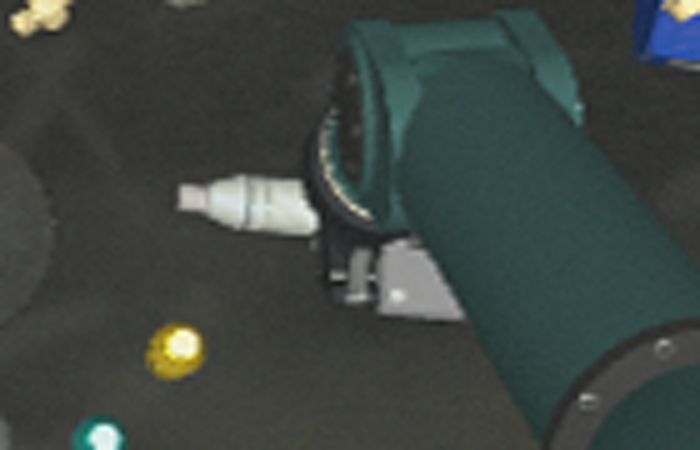

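```bash
python3 - <<'E'
from h import *
from scipy.optimize import least_squares
w=L("wrist18");T=np.array(w["tool_from_camera"])
def row(p):
    q=T[:3,:3].T@(p-T[:3,3]);return w["fy"]*q[1]/q[2]+w["cy"],q[2]
def pt(z,r,g,th,h):
    t=np.radians(th);u=np.array([0,-np.sin(t),-np.cos(t)]);n=np.array([0,np.cos(t),-np.sin(t)])
    return np.array([0,-4,-h])+(z-g)*u+r*n
obs=[(217,8,59),(201,8,103),(183,16,166)]
wid=[(209,8,42.5),(175,16,75)]
for h in (17,20,23):
    f=lambda x:[row(pt(z,r,x[0],x[1],h))[0]-v for z,r,v in obs]+[ (w["fx"]*2*r/row(pt(z,0,x[0],x[1],h))[1]-v) for z,r,v in wid]
    s=least_squares(f,[126,85]);print(h,s.x,np.round(s.fun,1), [round(row(pt(z,r,*s.x,h))[0]) for z,r in ((137,16),(137,18),(115,18),(115,14))])
E
python3 -c "
from h import *
crop(L('wrist18'),190,50,130,130,6,'pics/w18.png')
crop(L('wrist18'),190,220,130,130,6,'pics/w18b.png')"
```

```text
17 [132.04618792  79.10769434] [-0.1  3.7 -3.6  1.4  2.6] [261, 265, 302, 296]
20 [132.95195994  81.61516355] [-0.2  3.8 -3.6  1.2  3. ] [265, 268, 308, 301]
23 [133.69974058  84.0846724 ] [-0.2  4.  -3.6  1.1  3.5] [269, 272, 314, 307]
```

View pics/w18.png

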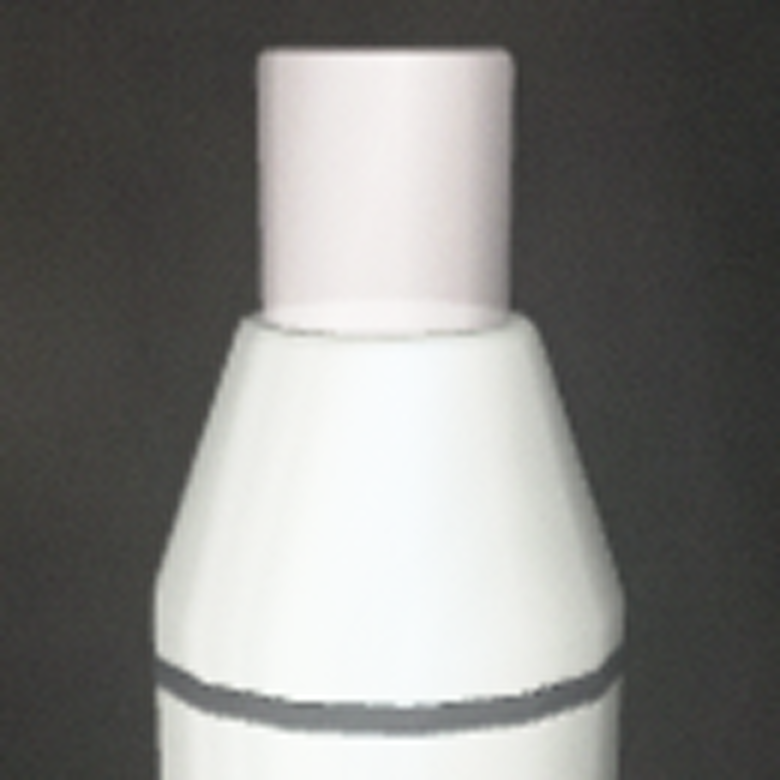

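View pics/w18b.png

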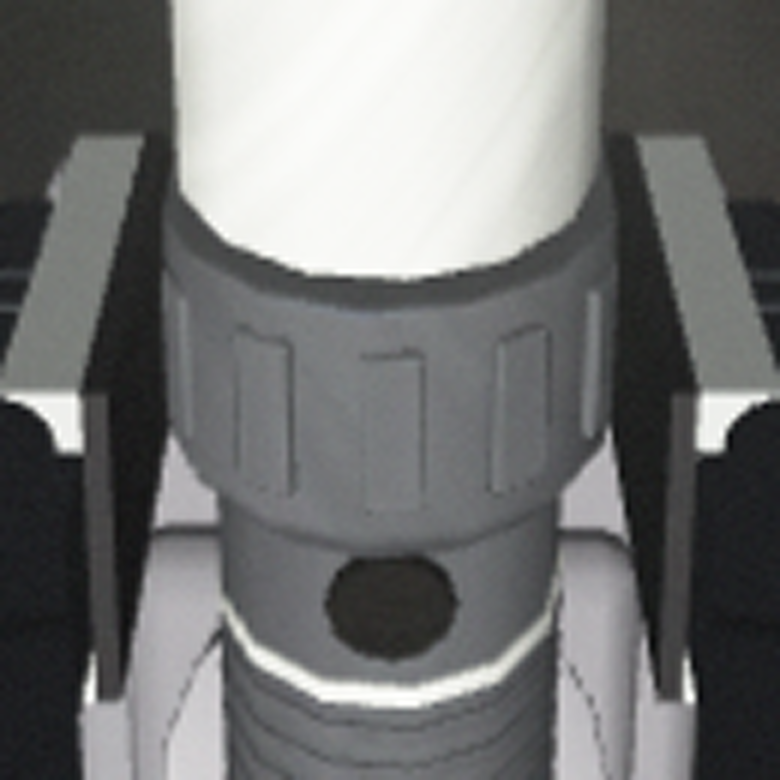

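Call:
carry_out([
  [[0,0,0],0],
  [[0,0,0],0],
  [[0,0,-0.008],0],
  [[0,0,-0.02],0],
  [[0,0,-0.035],0],
  [[0,0,-0.05],0],
  [[0,-0.01,-0.06],0],
  [[0,-0.03,-0.06],0],
  [[0,-0.04,-0.06],0],
  [[0,-0.04,-0.06],0],
], newtons=100)

```text
clock: 21.48
position: [519.7, -138.0, 151.1]
eef_rot: [-0.0, 0.999, -0.042, -0.001]
contact_force: [0.8, -0.5, -2.8]
width: 31.7
```

```bash
python3 go.py; python3 look.py 19 wrist scene top;  python3 -c "
from h import *
crop(L('scene19'),210,70,120,100,6,'pics/s19.png')
crop(L('top19'),150,110,110,110,6,'pics/t19.png')"
```

```text
t 21.475 pos [ 519.7 -138.   151.1] F [ 0.8 -0.5 -2.8] w 31.7
```

View pics/s19.png

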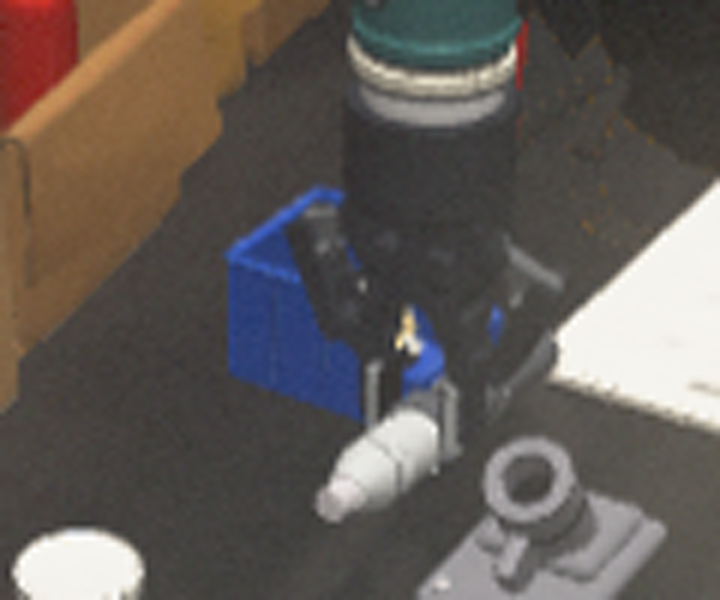

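View pics/wrist19.png

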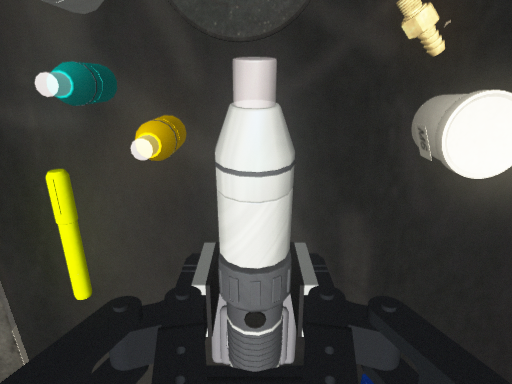

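```bash
python3 - <<'E'
from h import *
np.set_printoptions(precision=1,suppress=True)
s=L("scene19");tcp=np.array([519.6,-138.2,151]);yaw=np.radians(-5)
f=np.array([-np.sin(yaw),np.cos(yaw),0]);nx=np.array([np.cos(yaw),np.sin(yaw),0])
o,d=ray(s,(210+332/6-.5,70+503/6-.5))
N=o+d*((tcp-o)@nx)/(d@nx);g=tcp+[0,0,21];print(N,"fwd",(N-tcp)@f,"up",N[2]-tcp[2])
crop(L("top0"),165,135,50,80,10,"pics/t0v.png")
crop(L("scene0"),155,210,80,75,10,"pics/s0v.png")
E
```

```text
[527.  -54.1 184.9] fwd 84.39128214505764 up 33.875879146397324
```

View pics/t0v.png

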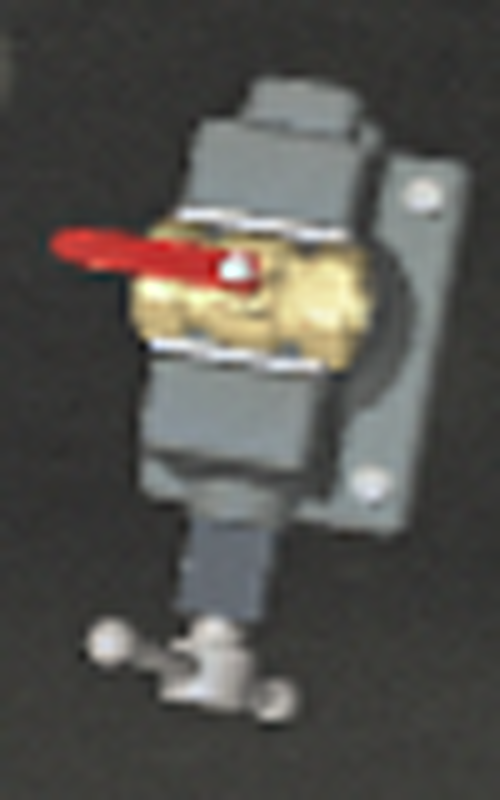

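View pics/s0v.png

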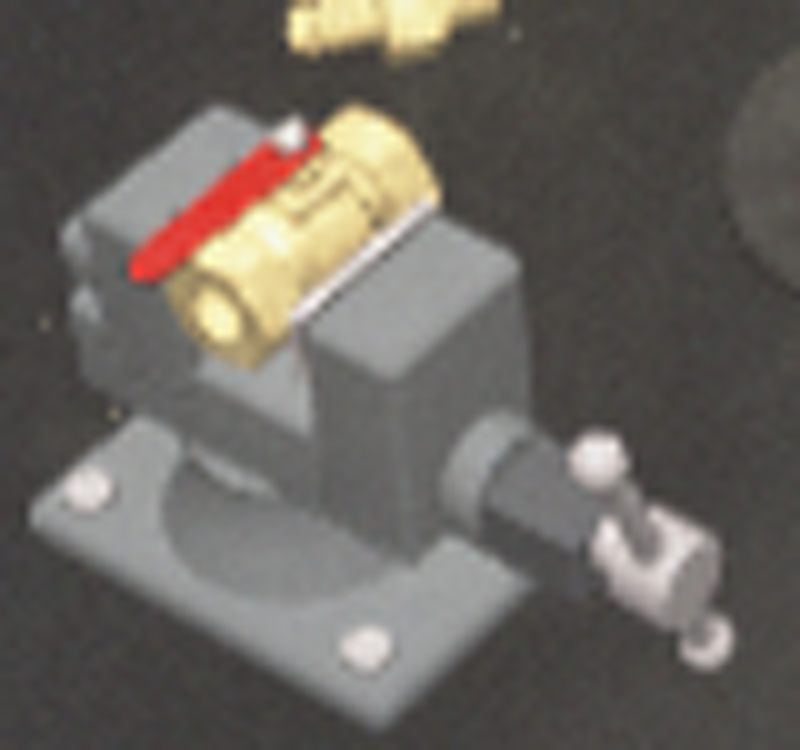

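```bash
python3 -c "
from h import *
crop(L('wrist19'),190,45,130,130,6,'pics/w19.png')
crop(L('wrist19'),190,225,130,130,6,'pics/w19b.png')"
```

```text
(no output)
```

View pics/w19.png

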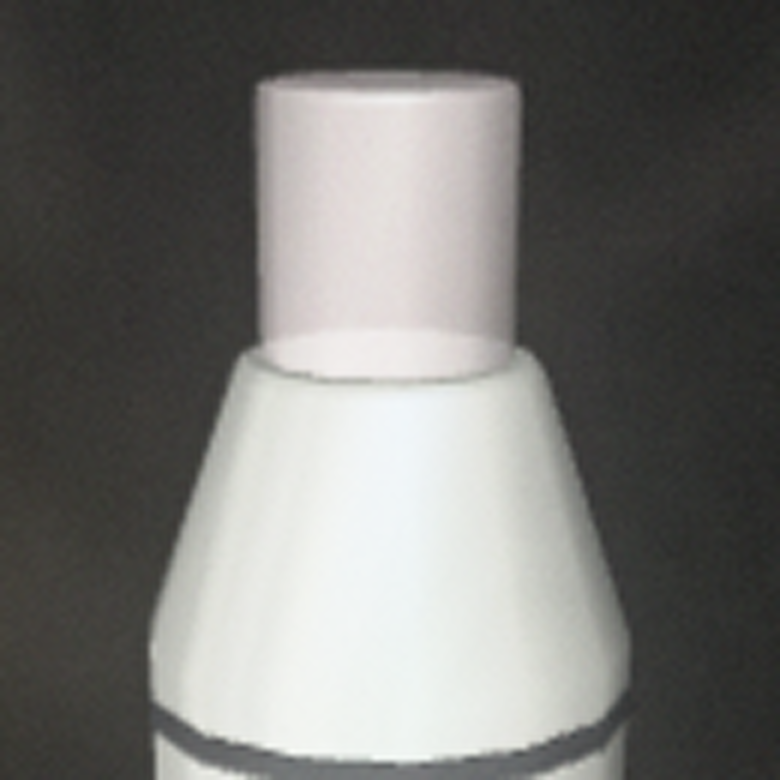

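View pics/w19b.png

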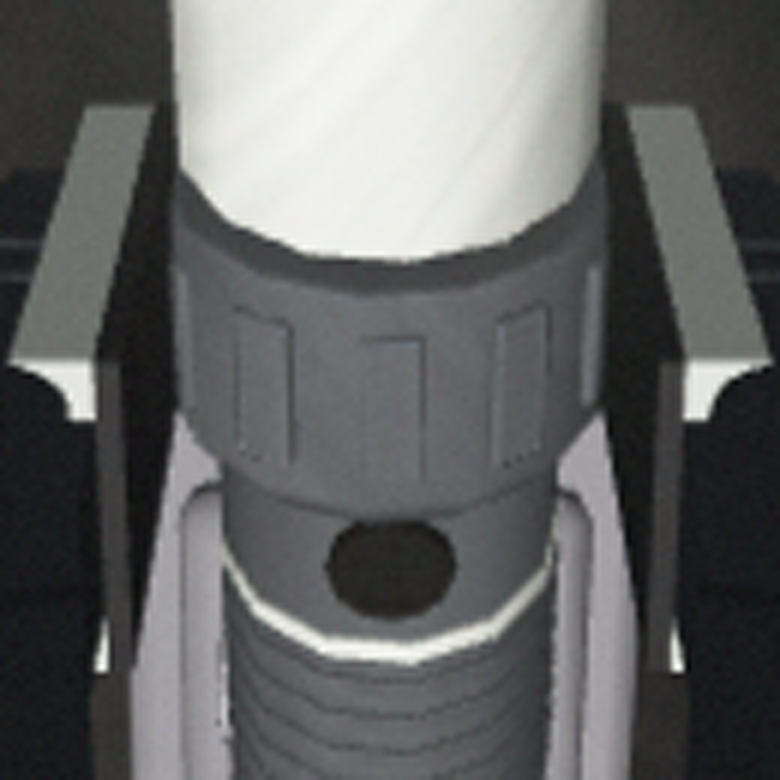

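Call:
carry_out([
  [[0,0.012,0.005],0],
  [[0,0.03,0.012],0],
  [[0,0.04,0.025],0],
  [[0,0.04,0.04],0],
  [[0,0.04,0.05],0],
  [[0,0.04,0.056],0],
  [[0,0.04,0.06],0],
  [[0,0.0395,0.064],0],
  [[0,0.039,0.067],0],
  [[0,0.039,0.067],0],
])

```text
clock: 22.88
position: [517.1, -178.3, 85.0]
eef_rot: [-0.0, 0.999, -0.043, 0.001]
contact_force: [-1.1, 3.7, 4.9]
width: 31.5
```

```bash
python3 go.py; python3 look.py 20 wrist;  python3 -c "
from h import *
crop(L('wrist20'),190,45,130,130,6,'pics/w20.png')"
```

```text
t 22.875 pos [ 517.1 -178.3   85. ] F [-1.1  3.7  4.9] w 31.5
```

View pics/w20.png

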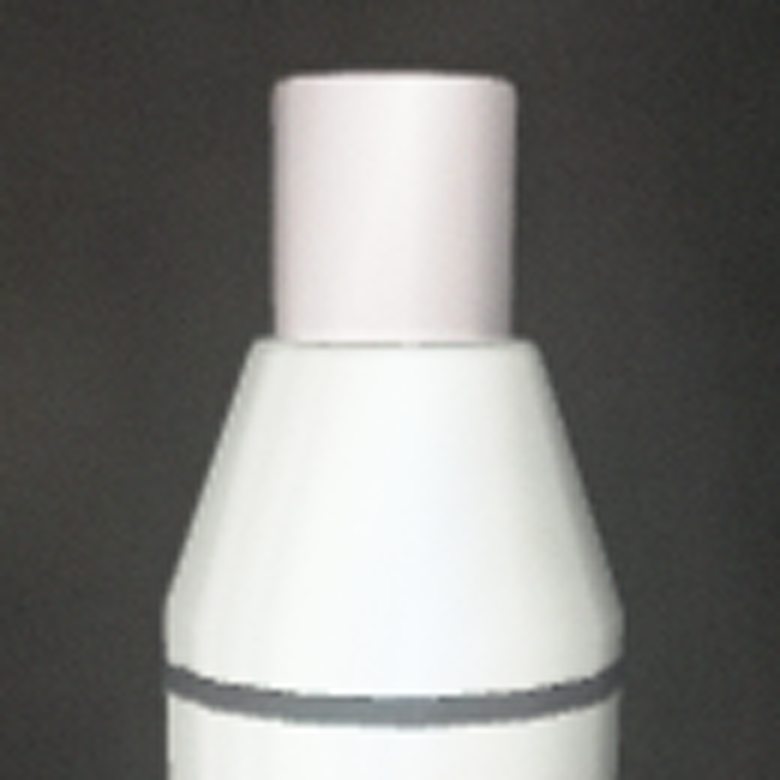

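Call:
carry_out([
  [[0,0,-0.004],0],
  [[0,0,-0.01],0],
  [[0,0,-0.02],0],
  [[0,0,-0.035],0],
  [[0,0,-0.05],0],
  [[0,-0.01,-0.062],0],
  [[0,-0.025,-0.066],0],
  [[0,-0.04,-0.066],0],
  [[0,-0.04,-0.066],0],
])

```text
clock: 24.05
position: [519.9, -136.4, 150.3]
eef_rot: [-0.001, 0.999, -0.042, -0.0]
contact_force: [0.6, -0.3, -1.3]
width: 31.6
```

```bash
python3 go.py; python3 look.py 21 wrist scene;  python3 -c "
from h import *
crop(L('wrist21'),190,45,130,130,6,'pics/w21.png')
crop(L('scene21'),240,110,60,50,12,'pics/s21.png')"
```

```text
t 24.05 pos [ 519.9 -136.4  150.3] F [ 0.6 -0.3 -1.3] w 31.6
```

View pics/w21.png

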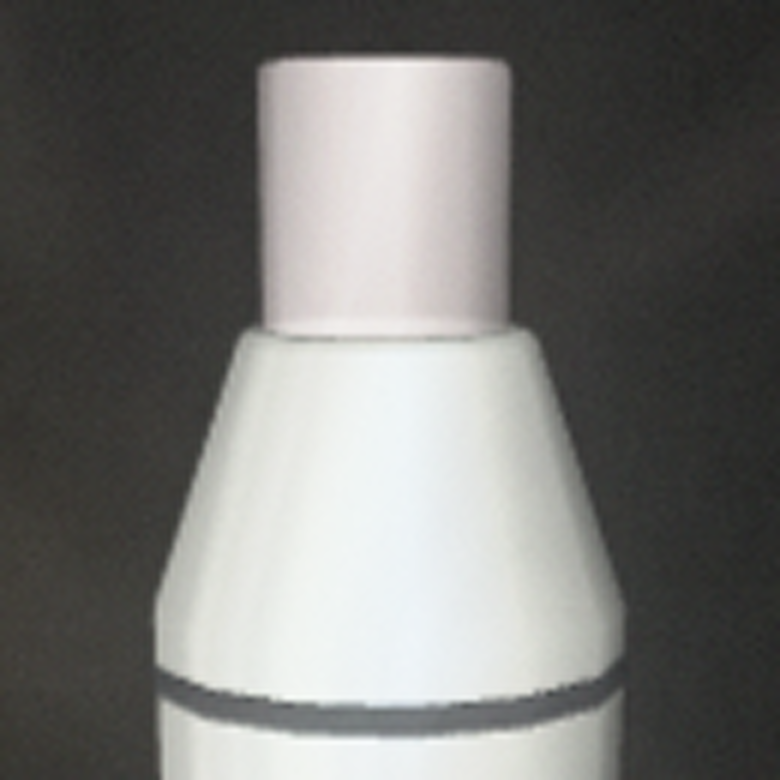

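View pics/s21.png

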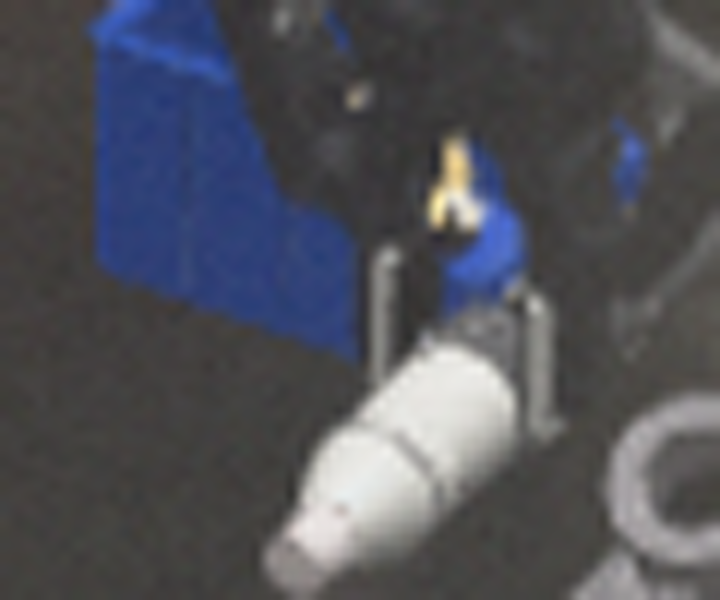

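```bash
python3 - <<'E'
from h import *
from station import env
np.set_printoptions(precision=1,suppress=True)
o=env.observe();print(o["clock"],o["position"])
s=L("scene21");tcp=np.array([519.9,-136.9,150.4]);yaw=np.radians(-4.9)
f=np.array([-np.sin(yaw),np.cos(yaw),0]);nx=np.array([np.cos(yaw),np.sin(yaw),0])
o,d=ray(s,(240+290/12-.5,110+564/12-.5))
N=o+d*((tcp-o)@nx)/(d@nx);print(N,"fwd",(N-tcp)@f,"up",N[2]-tcp[2])
w=L("wrist21");q=(253.8,45+60/6)
o2,d2=ray(w,q); N2=o2+d2*((N[2]+8-o2[2])/d2[2]);print("wrist tip top",N2,"fwd",(N2-tcp)@f,"lat",(N2-tcp)@nx)
# vice measures
t=L("top0")
T=lambda x,y:(165+(x+.5)/10-.5,135+(y+.5)/10-.5)
S=lambda x,y:(155+(x+.5)/10-.5,210+(y+.5)/10-.5)
import itertools
def ang(a,b): d=b-a;return np.degrees(np.arctan2(d[1],d[0]))
print("foot edge",plane(t,T(470,170),12),plane(t,T(408,535),12))
print("bolts",plane(t,T(422,193),14),plane(t,T(371,484),14),ang(plane(t,T(371,484),14),plane(t,T(422,193),14)))
print("jaw lines z~115 yaw(y axis dir)",ang(plane(t,T(345,238),115),plane(t,T(180,215),115)),ang(plane(t,T(318,368),115),plane(t,T(152,342),115)))
print("jaw mid",[plane(t,T(*p),115) for p in((345,238),(180,215),(318,368),(152,342))], np.mean([plane(t,T(*p),115) for p in((345,238),(180,215),(318,368),(152,342))],0))
print("port brass end z=110 top view mid",plane(t,T(362,305),118), "far",plane(t,T(138,288),118))
fp=plane(s,S(212,315),110);print("far port scene",fp)
print("foot bolts scene",plane(s,S(88,487),14),plane(s,S(368,648),14),ang(plane(s,S(368,648),14),plane(s,S(88,487),14)))
E
```

```text
24.15 [ 519.7 -138.7  150.1]
[527.5 -48.  178.3] fwd 89.24129323218726 up 27.931245321473938
wrist tip top [527.  -49.2 186.3] fwd 87.94058179370711 lat -0.4221370224894895
foot edge [665.  185.7  12. ] [550.  204.6  12. ]
bolts [657.4 200.5  14. ] [565.7 215.9  14. ] -9.535234073028779
jaw lines z~115 yaw(y axis dir) 81.07790948996612 80.13719296030116
jaw mid [array([620.6, 211.4, 115. ]), array([628.1, 259.1, 115. ]), array([582.5, 218.9, 115. ]), array([590.9, 266.7, 115. ])] [605.5 239.  115. ]
port brass end z=110 top view mid [600.2 206.  118. ] far [606.1 270.4 118. ]
far port scene [610.  268.6 110. ]
foot bolts scene [667.6 254.5  14. ] [575.5 271.3  14. ] -10.374391855249135
```

```bash
python3 go.py 571 35 110 -9.6; python3 - <<'E'
from h import *
t=L("top0")
print("tub",plane(t,(308,138),66),"biggrey",plane(t,(264,239),100),"nip",plane(t,(252,143),12),plane(t,(280,151),12))
E
```

```text
t 24.15 pos [ 519.7 -138.7  150.1] F [ 0.1 -0.8 -3. ] w 31.7
shift [ 0.0362 -0.1775  0.04  ] yaw now -4.94 roll 4.66
tub [ 689.71402465 -110.42398003   66.        ] biggrey [387.25237475  27.68711625 100.        ] nip [690.61623004  59.19902963  12.        ] [663.66977792 -27.87953684  12.        ]
```

Call:
carry_out([
  [[0.002,-0.008,0],0.5],
  [[0.005,-0.025,0.002],1],
  [[0.009,-0.045,0.008],1.6],
  [[0.013,-0.067,0.014],2.2],
  [[0.018,-0.09,0.02],2.8],
  [[0.023,-0.113,0.026],3.4],
  [[0.028,-0.135,0.032],4],
  [[0.032,-0.155,0.037],4.4],
  [[0.035,-0.17,0.04],4.66],
  [[0.0362,-0.1775,0.04],4.66],
])

```text
clock: 25.4
position: [571.8, 35.6, 110.3]
eef_rot: [-0.0, 0.996, -0.084, -0.0]
contact_force: [-0.5, -0.0, -2.3]
width: 31.6
```

Call:
carry_out([
  [[0,0,0.006],0],
  [[0,0,0.015],0],
  [[0,0,0.024],0],
  [[0,0,0.028],0],
  [[0,0,0.028],0],
])

```text
clock: 26.02
position: [571.2, 34.3, 82.1]
eef_rot: [0.0, 0.996, -0.084, -0.001]
contact_force: [-0.4, -0.4, -2.0]
width: 31.5
```

```bash
python3 go.py; python3 look.py 22 wrist scene top;  python3 -c "
from h import *
crop(L('top22'),160,120,130,100,6,'pics/t22.png')
crop(L('scene22'),150,160,120,100,6,'pics/s22.png')"
```

```text
t 26.025 pos [571.2  34.3  82.1] F [-0.4 -0.4 -2. ] w 31.5
```

View pics/t22.png

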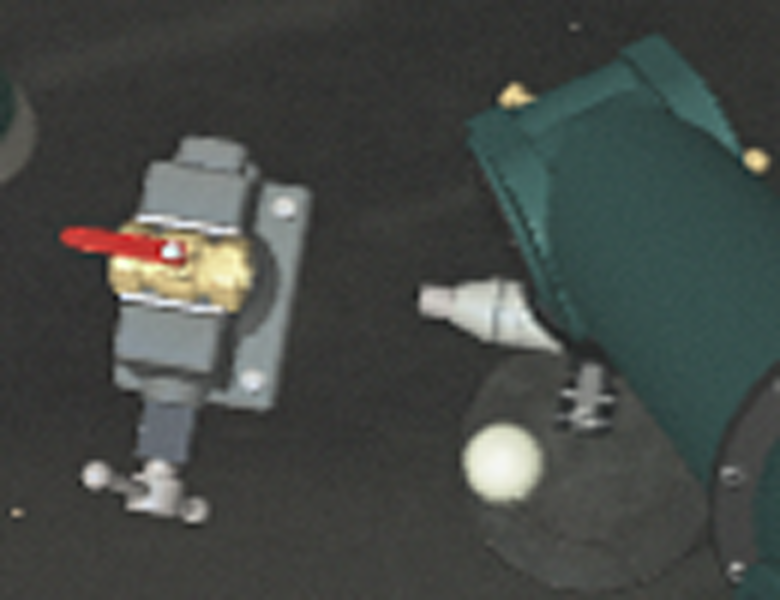

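View pics/s22.png

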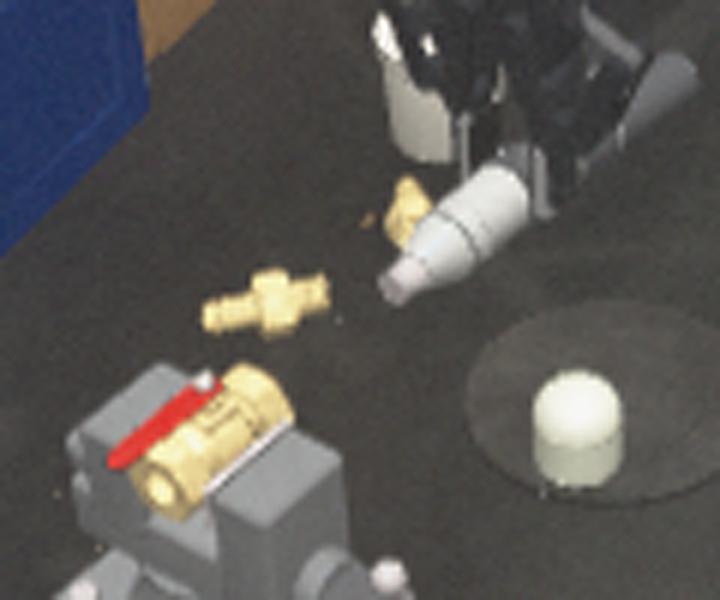

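View pics/wrist22.png

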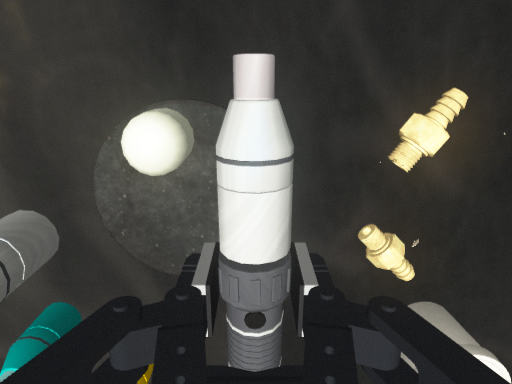

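```bash
python3 - <<'E'
from h import *
np.set_printoptions(precision=1,suppress=True)
s=L("scene22");t=L("top22")
S=lambda x,y:(150+(x+.5)/6-.5,160+(y+.5)/6-.5);T=lambda x,y:(160+(x+.5)/6-.5,120+(y+.5)/6-.5)
N,r=tri([(s,S(393,289)),(t,T(422,301))]);print("nose",N,r)
tcp=np.array([571.2,34.6,82.1]);yaw=np.radians(-9.65);f=np.array([-np.sin(yaw),np.cos(yaw),0]);nx=np.array([np.cos(yaw),np.sin(yaw),0])
def onplane(uv):
    o,d=ray(s,uv);return o+d*((tcp-o)@nx)/(d@nx)
for p in ((393,289),(678,78),(672,72),(685,84)):
    X=onplane(S(*p));print(p,X,(X-tcp)@f,X[2]-82.1)
port=np.array([600.3,208.3,110.]);v=N-port;print("along",-v@f,"lat",v@nx,"dz",v[2])
ft=onplane(S(393,289));v=ft-port;print("plane nose: along",-v@f,"lat",v@nx,"dz",v[2])
# top-view comparison: port end, brass
print("brass end now",plane(t,T(247,272),118))
E
```

```text
nose [586.2 122.6 109.3] [array([-0.3, -0.1]), array([0.1, 0.2])]
(393, 289) [586.  121.6 108.4] 88.25745130396274 26.30692887928936
(678, 78) [549.7 -92.1  90.1] -128.5198847376045 7.999435090295179
(672, 72) [550.5 -87.   96.7] -123.30707849534537 14.587971485349527
(685, 84) [548.6 -98.2  82.9] -134.66298277225332 0.8185999951172391
along 86.84000256828861 lat 0.5127947972913586 dz -0.7334149307623932
plane nose: along 87.86272360495494 lat 0.42894061622383356 dz -1.593071120710647
brass end now [600.6 206.  118. ]
```

Call:
carry_out([
  [[0,-0.005,0],0],
  [[0,-0.014,-0.0005],0],
  [[0,-0.024,-0.001],0],
  [[0,-0.034,-0.001],0],
  [[0,-0.044,-0.001],0],
  [[0,-0.052,-0.001],0],
  [[0,-0.057,-0.001],0],
  [[0,-0.06,-0.001],0],
  [[0,-0.06,-0.001],0],
  [[0,-0.06,-0.001],0],
])

```text
clock: 27.42
position: [581.6, 93.2, 83.6]
eef_rot: [0.0, 0.996, -0.085, -0.0]
contact_force: [0.1, 0.2, -2.9]
width: 31.7
```

```bash
python3 go.py; python3 look.py 23 wrist scene top;  python3 -c "
from h import *
crop(L('top23'),160,120,130,100,6,'pics/t23.png')
crop(L('scene23'),150,160,120,100,6,'pics/s23.png')"
```

```text
t 27.425 pos [581.6  93.2  83.6] F [ 0.1  0.2 -2.9] w 31.7
```

View pics/t23.png

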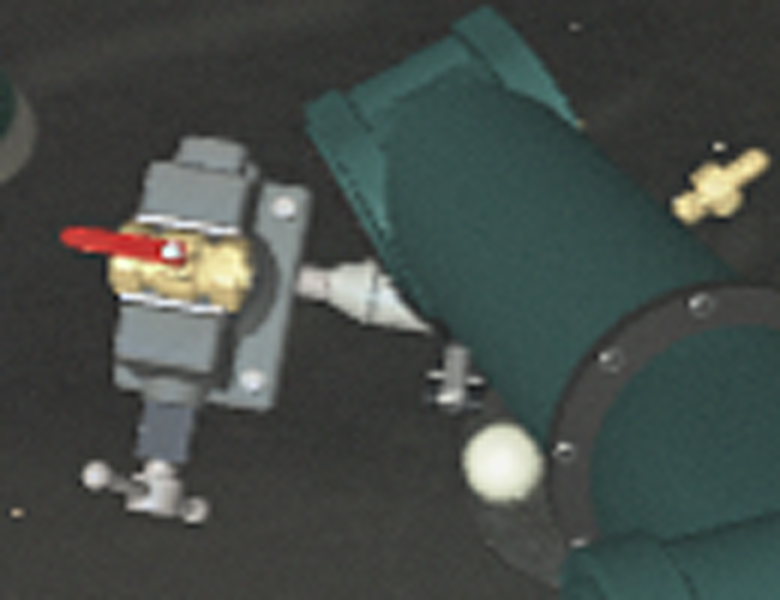

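View pics/s23.png

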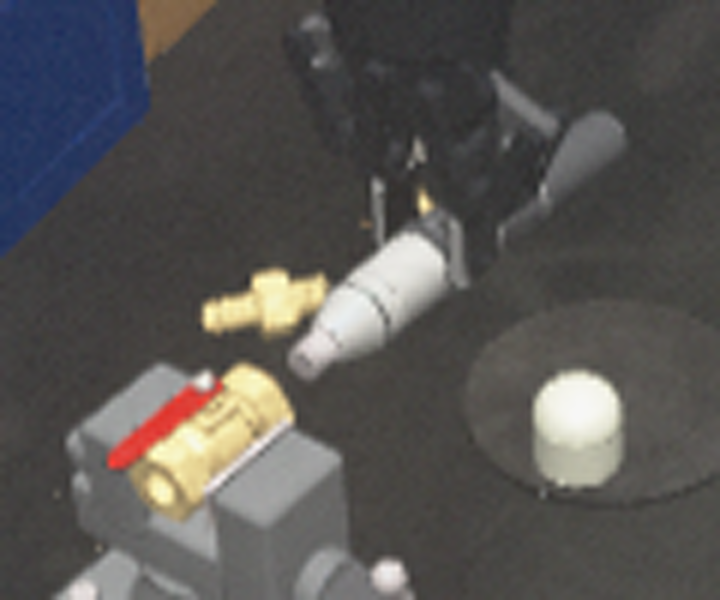

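View pics/wrist23.png

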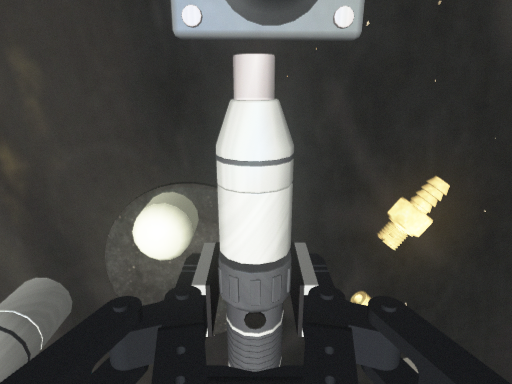

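```bash
python3 - <<'E'
from h import *
np.set_printoptions(precision=1,suppress=True)
s=L("scene23");t=L("top23")
S=lambda x,y:(150+(x+.5)/6-.5,160+(y+.5)/6-.5);T=lambda x,y:(160+(x+.5)/6-.5,120+(y+.5)/6-.5)
N,r=tri([(s,S(304,363)),(t,T(302,282))]);print("nose",N,r)
yaw=np.radians(-9.65);f=np.array([-np.sin(yaw),np.cos(yaw),0]);nx=np.array([np.cos(yaw),np.sin(yaw),0])
v=N-np.array([600.3,208.3,110.]);print("along",-v@f,"lat",v@nx,"dz",v[2])
tcp=np.array([581.4,93.2,83.4])
for p in ((304,363),(604,132)):
    o,d=ray(s,S(*p));X=o+d*((tcp-o)@nx)/(d@nx);print(X,(X-tcp)@f,X[2]-tcp[2])
E
python3 go.py
```

```text
nose [596.2 180.2 110. ] [array([-0.3, -0.1]), array([0.1, 0.3])]
along 28.36643016810859 lat 0.6780866357262725 dz -0.04642108488754104
[596.  179.1 108.9] 87.15445242924136 25.52945404598526
[560.1 -32.   95.4] -127.00395876135289 12.02817624468625
t 27.575 pos [581.6  93.3  83.6] F [ 0.3 -0.3 -2.8] w 31.4
```

```bash
python3 -c "
from station import env
print(abs(env.observe()['joint_vel']).max());print(env.hand_in())"
```

```text
0.0013820622229357505
the job is handed in; nothing more can be done
None
```

The torch is held level in front of the valve port with the light guide on it, and I handed the job in at about 27.6 s. No verdict comes back, so the figures below are my own last checks.

**What I did:**
- The arm can only shift and turn about its vertical axis, so both tilts were made by pivoting things in the grip.
- I tilted the small grey guide against the pad to match the torch's lean, then pushed it onto the spigot until it pushed back with about 18 N.
- I drew the torch about 90 mm out of the dock. Its tail was about 105 mm up and the arm felt only the torch's weight.
- I levered the torch level over the rim of the dock barrel, then brought it to the vice.

**Last checks:**
- **Guide fit:** its rim sits flush on the torch's shoulder, and the tail-to-nose length measures 214–217 mm, against 217 mm when fully home.
- **Nose position:** about 28 mm in front of the port, with the offset from the bore's axis under 1 mm sideways and about 1 mm in height. My calibration is good to about 2 mm.
- **Direction:** the vice foot's edge lies square across the wrist view, so the torch lines up with the bore from side to side.
- **Holding:** the arm is still, with a 100 N grip, carrying only the torch's weight. I saw nothing touching the dock or vice, and no bystander looked moved.

**What did not go cleanly:**
- The first grip on the torch's head was too high, so I gripped it again lower down.
- After the first levering the torch sprang back to about 9 degrees nose-up, so I repeated it. It is now about 4–6 degrees nose-up, inside the 12 degree limit. My single-view tilt estimates disagreed by a few degrees along the way.

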